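# Set a ladder tread square to the rail and weigh down its new grip strip

### The arm

A 6-joint arm with a two-finger parallel gripper is mounted at the origin on the work surface. World frame = base frame: x ahead of the robot, y to its left, z up, the work surface at z = 0. Lengths are in m, angles in degrees, forces in N, time in s.
With the tool pointing down it reaches from about 0.4 to 0.925 m from the base axis. Payload 12.5 kg.
Tool frame: the origin (TCP) lies between the finger pads; the fingertips stand bot.tip_extent ahead of it and the grasp point (between the pads) lies 11 mm behind it (bot.tip_extent is the distance from the TCP to the fingertips, in m); z points along the fingers, x is the direction in which the jaws open and shut, and the axes are right-handed (so a half turn about z gives the same grasp; the last joint's range is limited). The gripper opens to 95 mm and grips with 3 to 60 N. Pads are 20 mm wide; open, the fingers measure 119 mm over their backs; the gripper's body (75 mm by 180 mm) begins 59 mm behind the grasp point.
Start: joints at [58.006, 28.126, 89.318, -0, 62.55, -6.05], TCP at [0.273, 0.562, 0.223] pointing down, gripper open.
Joint ranges: [-177.58, 177.58], [-47.91, 125.51], [2.72, 160], [-65.01, 245.01], [3.68, 167.84], [-153.87, 153.87]. Speed limits (degrees/s): [127.2, 127.2, 159.86, 180, 180, 180].

### API

Orientations are given as [roll, pitch, yaw] about the fixed x, y, z axes, in that order (R = Rz(yaw) Ry(pitch) Rx(roll)).
In Python, from bench import monitor, viewer, bot, finder gives the robot as it stands.
- The arm moves only by the tool jog_arm, never from a script. Its argument "series" is a list that holds one entry, the list of rows, each a list of 5 numbers: the closure in counts, from 0 (fully open) to 255 (shut), then the shift along the tool's x, y, z in m, then the turn about the tool's z in rad. A call has exactly 10 rows; each row shifts and turns the commanded pose from where the row before left it, along the tool's axes as they then stand; what a row does not reach is not made up. A row lasts 1/12 s, in which the tool goes at most 41.7 mm and 7.16 degrees, less where a joint would pass 70% of its speed; a pose out of reach is approached as far as the arm can. A call is refused whole if a number of a shift passes 0.0417 or a number of a turn 0.125, either way. A call with a gripper value outside its range is refused whole. The fingers move at their own pace and stop on an object; "force" is the grip in N (left out, the last holds). Time passes only in rows, so rows that do not move let the fingers close, or fill a call up. It gives the time, the measured TCP pose, the force and the opening at its end, in the units of the state.
- monitor.observe(): the state, without advancing time (a new reading comes with each control period).
- viewer.grab_frame(name): name is "scene" or "top"; returns the picture (384x512x3 uint8, red, green, blue); there is no depth.
- viewer.camera_params(name): a dict with "fx", "fy", "cx", "cy" (pixels), "R" (3x3) and "t" (3): a world point X has camera coordinates R X + t. Camera axes: x right, y down, z forward; pixel columns grow to the right and rows downward; lengths in m; the calibration is good to about 2 mm. A picture is of the moment at which its call begins. camera_params takes no time and is no camera call.
- bot.hand_in(): hands the job in, once; it reports no verdict.
Trained networks look in the newest picture that a camera, given by its name, has taken for a name from the list of things; names that differ only in an ending like _2 or _b are one class to them, and where a whole thing is asked for, a point or a joint stands for the part that bears it (a point fixed in the world has none). Each returns a list of dicts, best first, with "score" (0 to 1); they miss things now and then, are a little off and sometimes report something else, mostly with a low value. They report only what shows in the picture. A call takes as long as a camera call. They do not tell look-alikes from the thing itself.
- finder.outline_of(camera, query): "mask" (384x512 bool, what is visible of it) and "at" ([row, column] as shares, 0 to 1, of the picture: columns of its width, rows of its height, amid what is visible of it).
- finder.pinpoint(camera, query): "at" ([row, column] as shares, 0 to 1, of the picture: columns of its width, rows of its height: a listed point, or the origin of a listed thing).
The state is a dict: "time": time; "joints": joint angles; "dq": joint speeds; "effort": joint torques, N m; "tcp_pos": TCP position; "orientation": TCP orientation; "force": force on the tool from outside, world axes, zero at the start; "ft_torque": the same for the moment, N m; "gripper_width": finger opening in m.
Only numpy, scipy, OpenCV 4.12 (cv2) and the standard library are available. Lean on these libraries where they do the work, as an engineer would, in place of code of your own. Each camera call takes 0.05 s, during which the arm holds its last target. There are 200 camera calls.

### The job

A new anti-slip strip has just been stuck on the ladder tread: first push the tread along the bench until its long edge lies flush against the aluminium rail over its whole length, then swing both flaps of the carton open past upright. Take out every weight, stand them all upright on the tread's black strip, and when they are all there fold both carton flaps shut again, with the tread still flush to the rail. Do not tip a weight over, and leave the other things on the bench where they are.

Things in the scene. Friction and masses are not known exactly. Their poses are not given: they have to be found in the camera images.
- tread: aluminium ladder tread, a flat slab 95 mm (its x) x 240 mm (its y) x 28 mm high, too wide to grasp; black anti-slip strip 62 x 220 mm along the middle of its top, level with the top to within 1 mm; 0.45 to 0.8 kg, slides on the bench; origin: centre of its underside, z up; its +x long edge faces the rail; four weights fit on it side by side when their feet lie across it
- tread_far_left (a point): a point on the tread's long edge that faces the rail, 5 mm from its +y end, at half height (tread frame 47.5, 115, 14 mm); axes as the tread's
- tread_far_right (a point): the same near the tread's -y end (tread frame 47.5, -115, 14 mm)
- rail_face (a point): aluminium angle rail fixed to the bench, 360 mm long and 40 mm high: this point is at the middle of its length at the foot of its flat face; y runs along the rail, x points from the tread into the rail (away from the robot), z up. The face is the plane x = 0 of this point, and the tread lies on its -x side
- carton: open-topped cardboard carton fixed to the bench, 200 x 200 x 75 mm high outside, walls and floor 4 mm; origin: centre of its underside, z up. Two flaps, 196 mm along x and 62 mm from hinge to free edge, 3 mm thick, hinge on its +y and -y rims, on lines along x at y = +97 and -97 mm, 76.5 mm above the underside
- flap_left (a joint): angle of the flap hinged on the carton's +y rim: 0 = folded in level over the carton, 1.57 = upright, 2.5 = leaning far outwards, its limit; starts at 0.5 to 0.9; light, moves at about 0.5 N and stays where it is left. At 0 the free edges of the two flaps are 70 mm apart
- flap_right (a joint): the same for the flap hinged on the carton's -y rim
- weight0: cast-iron bench weight (there are two to four, this one may be absent): flat foot 70 (its x) x 44 (its y) x 20 mm high, with an upright grip fin 50 (x) x 10 (y) mm thick on it from 18 to 60 mm above the underside; 0.3 to 0.6 kg; origin: centre of the underside, z up. It stands upright on the carton's floor at the start. Pinch the fin across its 10 mm (y).
- weight1: cast-iron bench weight (there are two to four, this one may be absent): flat foot 70 (its x) x 44 (its y) x 20 mm high, with an upright grip fin 50 (x) x 10 (y) mm thick on it from 18 to 60 mm above the underside; 0.3 to 0.6 kg; origin: centre of the underside, z up. It stands upright on the carton's floor at the start. Pinch the fin across its 10 mm (y).
- weight2: cast-iron bench weight (there are two to four, this one may be absent): flat foot 70 (its x) x 44 (its y) x 20 mm high, with an upright grip fin 50 (x) x 10 (y) mm thick on it from 18 to 60 mm above the underside; 0.3 to 0.6 kg; origin: centre of the underside, z up. It stands upright on the carton's floor at the start. Pinch the fin across its 10 mm (y).
- weight3: cast-iron bench weight (there are two to four, this one may be absent): flat foot 70 (its x) x 44 (its y) x 20 mm high, with an upright grip fin 50 (x) x 10 (y) mm thick on it from 18 to 60 mm above the underside; 0.3 to 0.6 kg; origin: centre of the underside, z up. It stands upright on the carton's floor at the start. Pinch the fin across its 10 mm (y).
- wrench: combination wrench, 170 mm long, lying on the bench between rail and carton; a bystander, to be left alone; origin at the middle of its underside
- tape: roll of tape, 90 mm across and 25 mm high, lying flat; a bystander, to be left alone; origin at the middle of its underside
- spray: spray can, 60 mm across and 170 mm tall; a bystander, to be left alone; origin at the middle of its underside
- driver: screwdriver lying on the bench near the robot; a bystander, to be left alone; origin at the middle of its underside
- mug: white mug, 80 mm across and 90 mm tall; a bystander, to be left alone; origin at the middle of its underside
- glue: glue bottle, 64 mm across and 120 mm tall; a bystander, to be left alone; origin at the middle of its underside
- rivets: red open box 120 x 90 x 40 mm; a bystander, to be left alone; origin at the middle of its underside
Not all that is in view belongs to the job. What is shaped like the weight1 but purple is not meant.

How it is judged:
By the outcome, as a careful person would: the job done as asked, in the order asked, and still so for the second after the job is handed in, with the robot touching nothing.
Of weight0, weight1, weight2, weight3 only 2 to 4 are there at a start; the rules pass over those that are not, and their reading is None.
At some moment in a run one of tread may be knocked a few centimetres aside while the robot is not near it.
It also fails if it takes over 210 s, if anything falls off the work surface, if the arm or the gripper's body presses on something with over 40 N, if the wrist force passes 120 N, or if a joint passes its speed limit or range.

## Working session

There is one attempt and no reset: what is moved stays moved. The work goes in short steps, Python scripts to look and compute and a tool call to move; the robot and the scene stay as the last step left them, time stands still between calls to the robot, and variables do not carry over. Pictures are saved under pics/ and viewed, about 12 in all and at most 16, crops included, and the job is handed in when it is done.

Besides the shell and the picture viewer there is one more tool, called after "Emit:" as name(argument=value, ...), one argument or row to a line, values as JSON. jog_arm: Moves the arm, as the interface text tells. Its arguments: {"type":"object","properties":{"series":{"type":"array","items":{"type":"array","items":{"type":"array","items":{"type":"number"}}}},"force":{"type":"number"}},"required":["series"]}

```bash
ls; mkdir -p pics
python3 - <<'E'
from bench import monitor, viewer, bot, finder
import cv2
print(monitor.observe(), bot.tip_extent)
for n in("scene","top"):
    im=viewer.grab_frame(n); cv2.imwrite(f"pics/{n}0.png",im[:,:,::-1])
    p=viewer.camera_params(n); print(n,p)
a=cv2.imread("pics/scene0.png");b=cv2.imread("pics/top0.png")
cv2.imwrite("pics/s0.png",cv2.resize(a,(800,600)));cv2.imwrite("pics/t0.png",cv2.resize(b,(800,600)))
E
```

```text
pics
{'time': 0.0, 'joints': array([ 5.80067331e+01,  2.81641747e+01,  8.93497912e+01,  1.18857314e-03,
        6.25505074e+01, -6.05002359e+00]), 'dq': array([-0.05111984, -0.08273832,  0.02428593, -0.09751117, -0.08738139,
       -0.01364414]), 'effort': array([ 2.90277640e-04, -6.12612176e+01, -2.58173615e+01,  6.92852656e-02,
        4.82651917e-02, -8.05009972e-05]), 'tcp_pos': array([0.27327012, 0.56182911, 0.22206346]), 'orientation': array([-1.79992156e+02,  6.40030228e-02,  6.40562126e+01]), 'force': array([ 0.27796278, -0.51355171,  0.64106823]), 'ft_torque': array([ 0.01709636,  0.00961201, -0.02841485]), 'gripper_width': 0.09513101434786665} 0.008
scene {'fx': 414.77168659554707, 'fy': 414.77168659554707, 'cx': 260.8926652828132, 'cy': 192.94216167315614, 'R': array([[ 0.87622835,  0.48168416,  0.01429127],
       [ 0.30203788, -0.52584346, -0.7951489 ],
       [-0.37549567,  0.70104852, -0.60624581]]), 't': array([-0.46159458, -0.06099155,  1.49372301])}
top {'fx': 470.44871137085397, 'fy': 470.44871137085397, 'cx': 248.72337547610152, 'cy': 205.03840368345817, 'R': array([[-0.00961918, -0.99994202,  0.00483966],
       [-0.98953173,  0.00882186, -0.14404558],
       [ 0.14399453, -0.0061746 , -0.98955922]]), 't': array([0.00848723, 0.52061851, 1.48051254])}
```

View pics/s0.png

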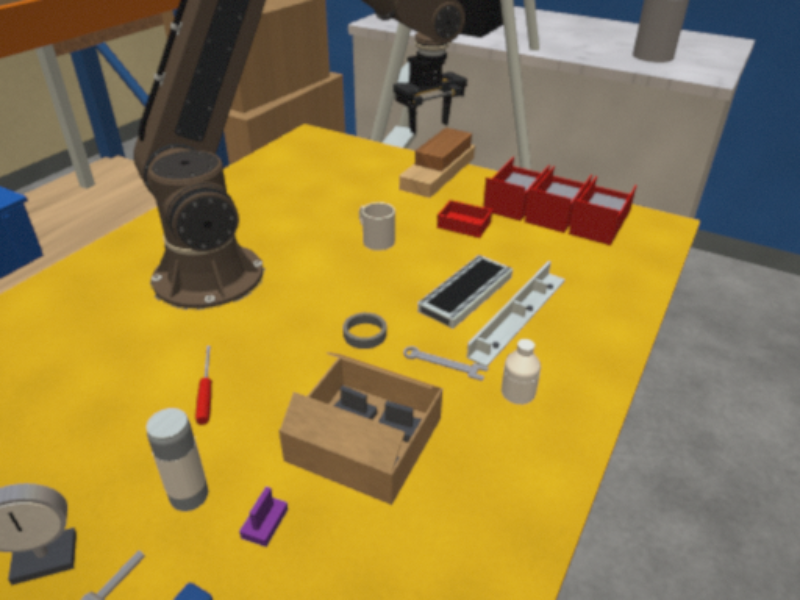

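View pics/t0.png

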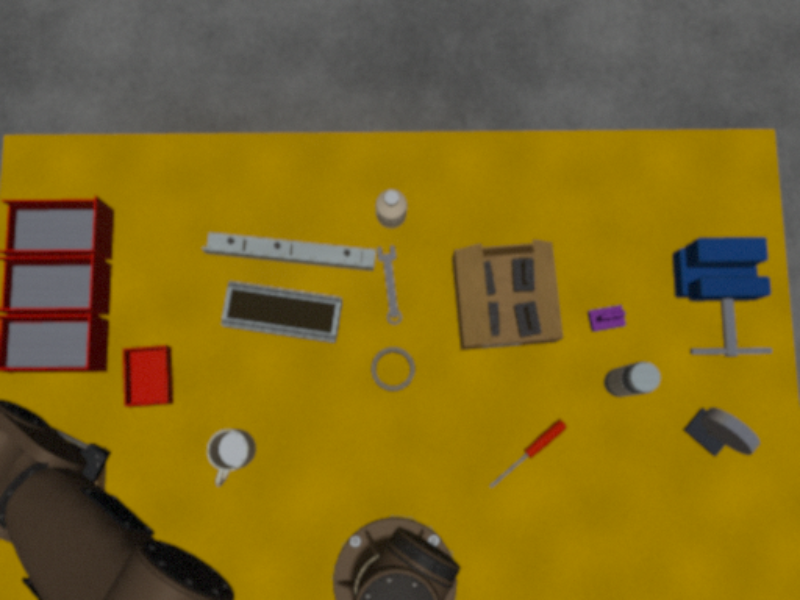

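```bash
cat > h.py <<'E'
from bench import monitor, viewer, bot, finder
import cv2, numpy as np
def ray(n,u,v):
    p=viewer.camera_params(n);R=np.array(p["R"]);t=np.array(p["t"])
    return -R.T@t, R.T@np.array([(u-p["cx"])/p["fx"],(v-p["cy"])/p["fy"],1])
def at(n,u,v,z):
    c,d=ray(n,u,v); return c+d*(z-c[2])/d[2]
def proj(n,X):
    p=viewer.camera_params(n);q=(np.array(p["R"])@np.array(X).T).T+np.array(p["t"])
    return np.c_[q[:,0]/q[:,2]*p["fx"]+p["cx"],q[:,1]/q[:,2]*p["fy"]+p["cy"]]
def tri(a,b):
    (c1,d1),(c2,d2)=ray("top",*a),ray("scene",*b)
    s=np.linalg.lstsq(np.c_[d1,-d2],c2-c1,rcond=None)[0]
    p,q=c1+s[0]*d1,c2+s[1]*d2
    return (p+q)/2,np.linalg.norm(p-q)
def pin(n,q): return [(round(r["score"],2),r["at"][1]*512,r["at"][0]*384) for r in finder.pinpoint(n,q)]
np.set_printoptions(precision=4,suppress=True)
E
python3 - <<'E'
from h import *
for n in("scene","top"): viewer.grab_frame(n)
z={"tread":0,"tread_far_left":.014,"tread_far_right":.014,"rail_face":0,"carton":0,"weight0":.004,"wrench":0,"tape":0,"glue":0}
for q in z:
    print(q)
    for n in("top","scene"):
        for s,u,v in pin(n,q)[:5]: print("  ",n,s,round(u),round(v),at(n,u,v,z[q])[:2])
for q,h in(("tread",.028),("carton",.0765)):
    r=finder.outline_of("top",q)[0]
    m=r["mask"].astype(np.uint8); c=max(cv2.findContours(m,0,1)[0],key=cv2.contourArea)
    print(q,r["score"],[at("top",*p,h)[:2] for p in cv2.boxPoints(cv2.minAreaRect(c))])
im=viewer.grab_frame("top")
cv2.imwrite("pics/t1.png",cv2.resize(im[140:240,110:370,::-1],None,fx=3.07,fy=3.07,interpolation=2))
im=viewer.grab_frame("scene")
cv2.imwrite("pics/s1.png",cv2.resize(im[140:330,160:370,::-1],None,fx=3.1,fy=3.1,interpolation=2))
E
```

```text
tread
   top 0.87 183 198 [0.55   0.2199]
   top 0.54 252 235 [ 0.4268 -0.0054]
   scene 0.86 298 186 [0.5441 0.2424]
tread_far_left
   top 0.68 146 178 [0.6174 0.3414]
   top 0.65 250 234 [0.429  0.0012]
   scene 0.9 326 177 [0.6155 0.3218]
tread_far_right
   top 0.9 214 186 [0.5879 0.1187]
   top 0.39 247 139 [0.7481 0.0058]
   scene 0.58 288 211 [0.578  0.0838]
   scene 0.54 230 280 [ 0.5695 -0.2469]
rail_face
   top 0.59 185 168 [0.6519 0.216 ]
   top 0.33 149 291 [0.2478 0.3281]
   scene 0.62 328 200 [0.6656 0.218 ]
carton
   top 0.6 250 232 [ 0.4361 -0.0013]
   scene 0.67 234 281 [ 0.5732 -0.2345]
weight0
   top 0.67 338 205 [ 0.5244 -0.2912]
   top 0.66 313 201 [ 0.5372 -0.2094]
   top 0.66 386 205 [ 0.5224 -0.4508]
   top 0.65 308 178 [ 0.6134 -0.1955]
   scene 0.82 169 334 [ 0.5282 -0.4506]
   scene 0.8 225 265 [ 0.5241 -0.2027]
   scene 0.58 253 274 [ 0.6089 -0.1925]
   scene 0.24 234 281 [ 0.5753 -0.2377]
wrench
   top 0.64 249 184 [0.5977 0.0029]
   scene 0.67 328 202 [0.6686 0.2121]
   scene 0.29 299 146 [0.4333 0.4894]
tape
   top 0.58 249 235 [0.4262 0.0025]
   scene 0.71 296 188 [0.5405 0.2301]
   scene 0.59 235 211 [0.4206 0.0166]
glue
   top 0.67 151 289 [0.2567 0.3205]
   top 0.62 250 137 [ 0.7573 -0.0035]
   top 0.62 248 180 [0.6092 0.0047]
   scene 0.85 333 253 [ 0.7681 -0.0069]
   scene 0.67 300 191 [0.561  0.2223]
tread 0.81 [array([0.5105, 0.3523]), array([0.6085, 0.3412]), array([0.5726, 0.1002]), array([0.4752, 0.1135])]
carton 0.73 [array([ 0.6649, -0.1231]), array([ 0.6819, -0.3345]), array([ 0.4683, -0.3437]), array([ 0.4522, -0.1365])]
```

View pics/t1.png

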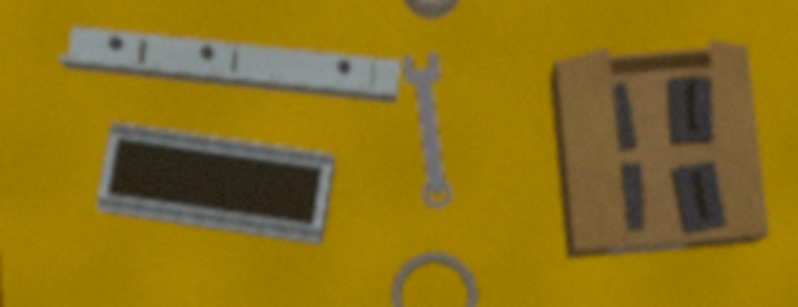

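View pics/s1.png

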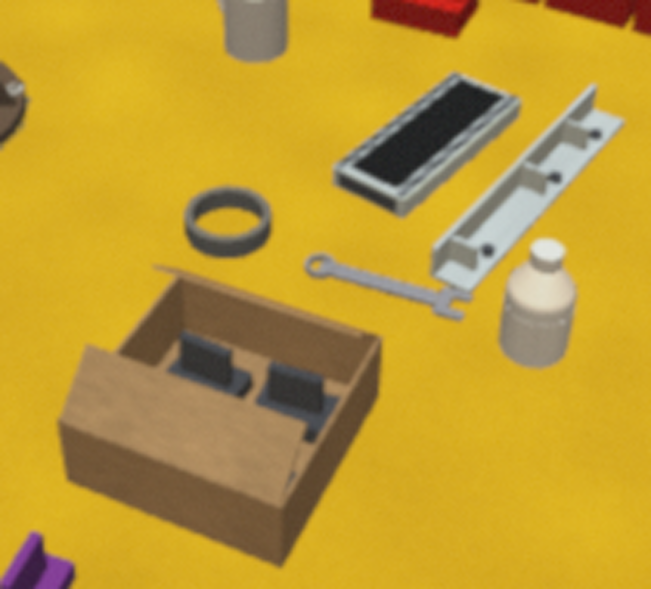

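```bash
cat >> h.py <<'E'
def plan(wps,g=255,pos=None,yaw=None):
    """wps: (x,y,z,yaw,rows[,closure]); prints calls of 10 rows in tool axes (tool down)"""
    s=monitor.observe(); p=np.array(s["tcp_pos"] if pos is None else pos,float); a=s["orientation"][2] if yaw is None else yaw
    out=[]
    for w in wps:
        if len(w)>5: g=w[5]
        x=np.array(w[:3],float); n=w[4]; st=(x-p)/n; da=((w[3]-a+180)%360-180)/n
        for i in range(n):
            r=np.radians(a); c,sn=np.cos(r),np.sin(r)
            t=[c*st[0]+sn*st[1], sn*st[0]-c*st[1], -st[2]]
            out.append([g]+[round(float(k),4) for k in t]+[round(float(-np.radians(da)),4)])
            a+=da
        p=x
    while len(out)%10: out.append([g,0,0,0,0])
    m=np.abs(np.array(out)); print("max",m[:,1:4].max(),m[:,4].max())
    for i in range(0,len(out),10):
        print("[["+",".join("["+",".join(f"{k:g}" for k in r)+"]" for r in out[i:i+10])+"]]")
E
python3 - <<'E'
from h import *
viewer.grab_frame("top")
for q in("rail_face",):
    rs=finder.outline_of("top",q)
    for r in rs: print(r["score"],r["at"],r["mask"].sum())
a,b=at("top",129.5,161.2,0),at("top",238.7,172.6,0); print("rail foot",a,b,np.degrees(np.arctan2(*(a-b)[:2])), np.linalg.norm(a-b))
im=viewer.grab_frame("top").astype(int)
# vertical profile: bottom edge of rail by column (yellow: blue low)
P=[]
for u in range(135,236,5):
    col=im[150:182,u]; bl=col[:,2]
    P.append((u,150+np.flatnonzero(bl>60).max() if (bl>60).any() else -1))
print(P)
E
```

```text
0.78 [0.4198, 0.3648] 1415
rail foot [0.6781 0.4013 0.    ] [0.636  0.0359 0.    ] 6.573118375314092 0.3678592081747473
[(135, np.int64(161)), (140, np.int64(161)), (145, np.int64(162)), (150, np.int64(181)), (155, np.int64(181)), (160, np.int64(181)), (165, np.int64(164)), (170, np.int64(164)), (175, np.int64(165)), (180, np.int64(166)), (185, np.int64(166)), (190, np.int64(167)), (195, np.int64(167)), (200, np.int64(168)), (205, np.int64(168)), (210, np.int64(169)), (215, np.int64(169)), (220, np.int64(170)), (225, np.int64(170)), (230, np.int64(171)), (235, np.int64(171))]
```

Run:
```python
from h import *
plan([(.4508,.2373,.22,83.4,20),(.4508,.2373,.02,83.4,10)],g=0)
```

```text
max 0.02 0.0169
[[[0,-0.0107,0.0151,0.0001,-0.0169],[0,-0.011,0.0149,0.0001,-0.0169],[0,-0.0112,0.0147,0.0001,-0.0169],[0,-0.0115,0.0145,0.0001,-0.0169],[0,-0.0117,0.0143,0.0001,-0.0169],[0,-0.012,0.0141,0.0001,-0.0169],[0,-0.0122,0.0139,0.0001,-0.0169],[0,-0.0124,0.0137,0.0001,-0.0169],[0,-0.0127,0.0135,0.0001,-0.0169],[0,-0.0129,0.0133,0.0001,-0.0169]]]
[[[0,-0.0131,0.0131,0.0001,-0.0169],[0,-0.0133,0.0128,0.0001,-0.0169],[0,-0.0135,0.0126,0.0001,-0.0169],[0,-0.0137,0.0124,0.0001,-0.0169],[0,-0.014,0.0121,0.0001,-0.0169],[0,-0.0142,0.0119,0.0001,-0.0169],[0,-0.0144,0.0117,0.0001,-0.0169],[0,-0.0145,0.0114,0.0001,-0.0169],[0,-0.0147,0.0112,0.0001,-0.0169],[0,-0.0149,0.0109,0.0001,-0.0169]]]
[[[0,0,0,0.02,0],[0,0,0,0.02,0],[0,0,0,0.02,0],[0,0,0,0.02,0],[0,0,0,0.02,0],[0,0,0,0.02,0],[0,0,0,0.02,0],[0,0,0,0.02,0],[0,0,0,0.02,0],[0,0,0,0.02,0]]]
```

Emit:
jog_arm(
  series=[
    [[0, -0.0107, 0.0151, 0, -0.0169], [0, -0.011, 0.0149, 0, -0.0169], [0, -0.0112, 0.0147, 0, -0.0169], [0, -0.0115, 0.0145, 0, -0.0169], [0, -0.0117, 0.0143, 0, -0.0169], [0, -0.012, 0.0141, 0, -0.0169], [0, -0.0122, 0.0139, 0, -0.0169], [0, -0.0124, 0.0137, 0, -0.0169], [0, -0.0127, 0.0135, 0, -0.0169], [0, -0.0129, 0.0133, 0, -0.0169]],
  ],
)

```text
time: 2.28
tcp_pos: [0.3624, 0.3988, 0.2227]
orientation: [180.0, -0.0, 73.8]
force: [0.1, -0.6, -0.2]
gripper_width: 0.0954
```

Emit:
jog_arm(
  series=[
    [[0, -0.0131, 0.0131, 0, -0.0169], [0, -0.0133, 0.0128, 0, -0.0169], [0, -0.0135, 0.0126, 0, -0.0169], [0, -0.0137, 0.0124, 0, -0.0169], [0, -0.014, 0.0121, 0, -0.0169], [0, -0.0142, 0.0119, 0, -0.0169], [0, -0.0144, 0.0117, 0, -0.0169], [0, -0.0145, 0.0114, 0, -0.0169], [0, -0.0147, 0.0112, 0, -0.0169], [0, -0.0149, 0.0109, 0, -0.0169]],
  ],
)

```text
time: 3.12
tcp_pos: [0.4511, 0.2365, 0.2228]
orientation: [180.0, -0.0, 83.5]
force: [-0.4, 0.7, 0.1]
gripper_width: 0.0953
```

Emit:
jog_arm(
  series=[
    [[0, 0, 0, 0.02, 0], [0, 0, 0, 0.02, 0], [0, 0, 0, 0.02, 0], [0, 0, 0, 0.02, 0], [0, 0, 0, 0.02, 0], [0, 0, 0, 0.02, 0], [0, 0, 0, 0.02, 0], [0, 0, 0, 0.02, 0], [0, 0, 0, 0.02, 0], [0, 0, 0, 0.02, 0]],
  ],
)

```text
time: 3.95
tcp_pos: [0.4509, 0.2374, 0.0218]
orientation: [180.0, -0.0, 83.4]
force: [0.4, 0.2, 0.2]
gripper_width: 0.0949
```

Emit:
jog_arm(
  series=[
    [[0, 0, 0.009, 0, 0], [0, 0, 0.009, 0, 0], [0, 0, 0.009, 0, 0], [0, 0, 0.009, 0, 0], [0, 0, 0.008, 0, 0], [0, 0, 0.008, 0, 0], [0, 0, 0.008, 0, 0], [0, 0, 0.008, 0, 0], [0, 0, 0.008, 0, 0], [0, 0, 0.008, 0, 0]],
  ],
)

```text
time: 4.78
tcp_pos: [0.5338, 0.2276, 0.0237]
orientation: [-179.9, 0.0, 83.4]
force: [-8.5, 1.0, 5.7]
gripper_width: 0.0949
```

Emit:
jog_arm(
  series=[
    [[0, 0, 0.001, 0, 0], [0, 0, 0.001, 0, 0], [0, 0, 0.001, 0, 0], [0, 0, 0.001, 0, 0], [0, 0, 0.001, 0, 0], [0, 0, 0.001, 0, 0], [0, 0, 0.001, 0, 0], [0, 0, 0.001, 0, 0], [0, 0, 0.001, 0, 0], [0, 0, 0.001, 0, 0]],
  ],
)

```text
time: 5.62
tcp_pos: [0.5429, 0.2266, 0.0235]
orientation: [-179.9, 0.0, 83.4]
force: [-10.1, 0.9, 7.5]
gripper_width: 0.0952
```

Emit:
jog_arm(
  series=[
    [[0, 0, 0.001, 0, 0], [0, 0, 0.001, 0, 0], [0, 0, 0.001, 0, 0], [0, 0, 0.001, 0, 0], [0, 0, 0.001, 0, 0], [0, 0, 0.001, 0, 0], [0, 0, 0.001, 0, 0], [0, 0, 0.0005, 0, 0], [0, 0, 0.0005, 0, 0], [0, 0, 0.0005, 0, 0]],
  ],
)

```text
time: 6.45
tcp_pos: [0.5497, 0.2258, 0.0235]
orientation: [-179.7, 0.1, 83.4]
force: [-19.5, 3.6, 14.1]
gripper_width: 0.0949
```

Run:
```python
from h import *
print(monitor.observe()["force"],monitor.observe()["ft_torque"])
im=viewer.grab_frame("top")
cv2.imwrite("pics/t2.png",cv2.resize(im[135:235,110:260,::-1],None,fx=5,fy=5,interpolation=2))
```

```text
[-19.5362   3.6376  14.1081] [1.0178 3.4557 0.1063]
```

View pics/t2.png

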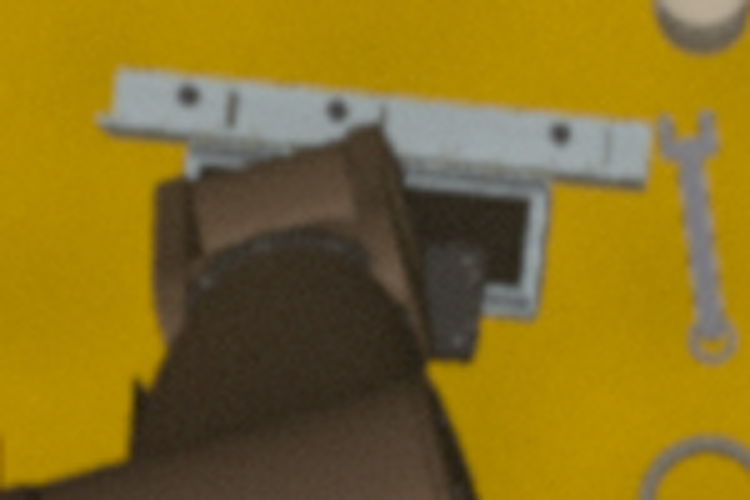

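Emit:
jog_arm(
  series=[
    [[0, 0, 0.0005, 0, 0], [0, 0, 0.0005, 0, 0], [0, 0, 0, 0, 0], [0, 0, 0, 0, 0], [0, 0, 0, 0, 0], [0, 0, -0.001, 0, 0], [0, 0, -0.001, 0, 0], [0, 0, -0.001, 0, 0], [0, 0, -0.001, 0, 0], [0, 0, -0.001, 0, 0]],
  ],
)

```text
time: 7.33
tcp_pos: [0.5493, 0.2261, 0.0234]
orientation: [179.9, -0.0, 83.4]
force: [-0.2, 0.5, 0.4]
gripper_width: 0.0949
```

Emit:
jog_arm(
  series=[
    [[0, 0, -0.005, 0, 0], [0, 0, -0.01, 0, 0], [0, 0, -0.015, 0, 0], [255, 0, -0.005, -0.02, 0], [255, 0, 0, -0.03, 0], [255, 0, 0, -0.03, 0], [255, 0, 0, -0.03, 0], [255, 0, 0, -0.03, 0], [255, 0, 0, -0.03, 0], [255, 0, 0, -0.03, 0]],
  ],
)

```text
time: 8.17
tcp_pos: [0.513, 0.2301, 0.2242]
orientation: [180.0, -0.0, 83.4]
force: [0.2, 0.0, -0.8]
gripper_width: 0.0539
```

Run:
```python
from h import *
# carton centre C, yaw 4.3 ; u=(x), v=(y)
C=np.array([.569,-.2345]);y=np.radians(4.3)
ex=np.array([np.cos(y),np.sin(y)]);ey=np.array([-np.sin(y),np.cos(y)])
f=lambda a,b:tuple(np.round(C+a*ex+b*ey,4))
Y=94.3
print(f(0,0))
plan([(*f(0,0),.22,Y,20,255),(*f(0,0),.108,Y,10),(*f(0,.11),.108,Y,20),(*f(0,-.11),.108,Y,40)])
```

```text
(np.float64(0.569), np.float64(-0.2345))
max 0.0234 0.0095
[[[255,-0.0228,0.0054,0.0002,-0.0095],[255,-0.0228,0.0052,0.0002,-0.0095],[255,-0.0229,0.005,0.0002,-0.0095],[255,-0.0229,0.0048,0.0002,-0.0095],[255,-0.0229,0.0046,0.0002,-0.0095],[255,-0.023,0.0044,0.0002,-0.0095],[255,-0.023,0.0041,0.0002,-0.0095],[255,-0.0231,0.0039,0.0002,-0.0095],[255,-0.0231,0.0037,0.0002,-0.0095],[255,-0.0231,0.0035,0.0002,-0.0095]]]
[[[255,-0.0232,0.0033,0.0002,-0.0095],[255,-0.0232,0.003,0.0002,-0.0095],[255,-0.0232,0.0028,0.0002,-0.0095],[255,-0.0233,0.0026,0.0002,-0.0095],[255,-0.0233,0.0024,0.0002,-0.0095],[255,-0.0233,0.0022,0.0002,-0.0095],[255,-0.0233,0.0019,0.0002,-0.0095],[255,-0.0233,0.0017,0.0002,-0.0095],[255,-0.0233,0.0015,0.0002,-0.0095],[255,-0.0234,0.0013,0.0002,-0.0095]]]
[[[255,0,0,0.0112,-0],[255,0,0,0.0112,-0],[255,0,0,0.0112,-0],[255,0,0,0.0112,-0],[255,0,0,0.0112,-0],[255,0,0,0.0112,-0],[255,0,0,0.0112,-0],[255,0,0,0.0112,-0],[255,0,0,0.0112,-0],[255,0,0,0.0112,-0]]]
[[[255,0.0055,0,-0,-0],[255,0.0055,0,-0,-0],[255,0.0055,0,-0,-0],[255,0.0055,0,-0,-0],[255,0.0055,0,-0,-0],[255,0
[... 550 characters left out ...]
[[255,-0.0055,-0,-0,-0],[255,-0.0055,-0,-0,-0],[255,-0.0055,-0,-0,-0],[255,-0.0055,-0,-0,-0],[255,-0.0055,-0,-0,-0],[255,-0.0055,-0,-0,-0],[255,-0.0055,-0,-0,-0],[255,-0.0055,-0,-0,-0],[255,-0.0055,-0,-0,-0],[255,-0.0055,-0,-0,-0]]]
[[[255,-0.0055,-0,-0,-0],[255,-0.0055,-0,-0,-0],[255,-0.0055,-0,-0,-0],[255,-0.0055,-0,-0,-0],[255,-0.0055,-0,-0,-0],[255,-0.0055,-0,-0,-0],[255,-0.0055,-0,-0,-0],[255,-0.0055,-0,-0,-0],[255,-0.0055,-0,-0,-0],[255,-0.0055,-0,-0,-0]]]
[[[255,-0.0055,-0,-0,-0],[255,-0.0055,-0,-0,-0],[255,-0.0055,-0,-0,-0],[255,-0.0055,-0,-0,-0],[255,-0.0055,-0,-0,-0],[255,-0.0055,-0,-0,-0],[255,-0.0055,-0,-0,-0],[255,-0.0055,-0,-0,-0],[255,-0.0055,-0,-0,-0],[255,-0.0055,-0,-0,-0]]]
```

Emit:
jog_arm(
  series=[
    [[255, -0.0228, 0.0053, 0, -0.0095], [255, -0.0228, 0.0052, 0, -0.0095], [255, -0.0229, 0.005, 0, -0.0095], [255, -0.0229, 0.0048, 0, -0.0095], [255, -0.0229, 0.0046, 0, -0.0095], [255, -0.023, 0.0044, 0, -0.0095], [255, -0.023, 0.0041, 0, -0.0095], [255, -0.0231, 0.0039, 0, -0.0095], [255, -0.0231, 0.0037, 0, -0.0095], [255, -0.0231, 0.0035, 0, -0.0095]],
  ],
)

```text
time: 9.0
tcp_pos: [0.5411, -0.0031, 0.2226]
orientation: [180.0, -0.0, 88.9]
force: [0.2, 0.2, 0.4]
gripper_width: 0.0004
```

Emit:
jog_arm(
  series=[
    [[255, -0.0232, 0.0033, 0, -0.0095], [255, -0.0232, 0.003, 0, -0.0095], [255, -0.0232, 0.0028, 0, -0.0095], [255, -0.0233, 0.0026, 0, -0.0095], [255, -0.0233, 0.0024, 0, -0.0095], [255, -0.0233, 0.0022, 0, -0.0095], [255, -0.0233, 0.0019, 0, -0.0095], [255, -0.0233, 0.0017, 0, -0.0095], [255, -0.0233, 0.0015, 0, -0.0095], [255, -0.0234, 0.0013, 0, -0.0095]],
  ],
)

```text
time: 9.83
tcp_pos: [0.5694, -0.2352, 0.2225]
orientation: [180.0, -0.0, 94.3]
force: [0.7, 0.1, -1.1]
gripper_width: 0.0007
```

```bash
cat >> h.py <<'E'
RM=np.array([.657,.2186]);RX=np.array([.9934,-.1145]);RY=np.array([.1145,.9934])
def tread():
    viewer.grab_frame("top"); o=[]
    r=finder.outline_of("top","tread")[0]; m=r["mask"].astype(np.uint8)
    c=max(cv2.findContours(m,0,1)[0],key=cv2.contourArea)
    B=np.array([at("top",*p,.028)[:2] for p in cv2.boxPoints(cv2.minAreaRect(c))])
    print("tread",r["score"],"centre",B.mean(0),"corners in rail frame\n",np.c_[(B-RM)@RX,(B-RM)@RY])
E
python3 - <<'E'
from h import *
print(monitor.observe()["tcp_pos"]);tread()
viewer.grab_frame("scene")
for q in("tread_far_left","tread_far_right"):
    for n in("top","scene"):
        for s,u,v in pin(n,q)[:2]:
            p=at(n,u,v,.014)[:2]; print(q,n,s,p,(p-RM)@RX,(p-RM)@RY)
im=viewer.grab_frame("top")
cv2.imwrite("pics/t3.png",cv2.resize(im[135:235,110:370,::-1],None,fx=3.07,fy=3.07,interpolation=2))
E
```

```text
[ 0.5694 -0.2352  0.2225]
tread 0.67 centre [0.604  0.2237] corners in rail frame
 [[-0.1027  0.1174]
 [-0.0041  0.1209]
 [-0.0039 -0.1206]
 [-0.1023 -0.1219]]
tread_far_left top 0.81 [0.6707 0.3293] 0.000912794948977582 0.11158243135866897
tread_far_left scene 0.87 [0.6614 0.3376] -0.009253212750550851 0.11869162588962888
tread_far_left scene 0.56 [0.6177 0.2084] -0.03786763145815518 -0.014617356251395021
tread_far_right top 0.66 [0.6444 0.1075] 0.0002408922020032036 -0.11178247322562065
tread_far_right scene 0.94 [0.6503 0.0847] 0.008667109817634988 -0.1337989636183083
```

View pics/t3.png

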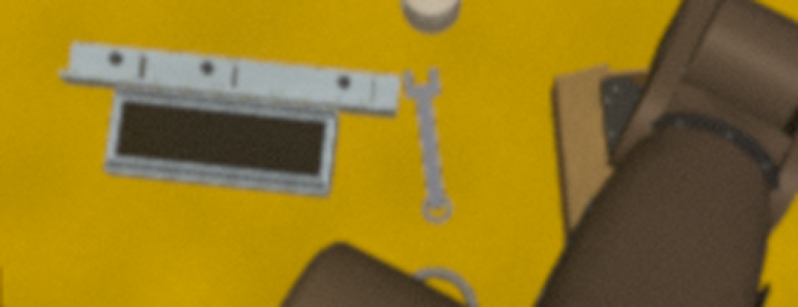

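Emit:
jog_arm(
  series=[
    [[255, 0, 0, 0.0115, 0], [255, 0, 0, 0.0115, 0], [255, 0, 0, 0.0115, 0], [255, 0, 0, 0.0115, 0], [255, 0, 0, 0.0115, 0], [255, 0, 0, 0.0115, 0], [255, 0, 0, 0.0115, 0], [255, 0, 0, 0.0115, 0], [255, 0, 0, 0.0115, 0], [255, 0, 0, 0.0115, 0]],
  ],
)

```text
time: 11.07
tcp_pos: [0.5697, -0.2345, 0.1064]
orientation: [-180.0, -0.0, 94.3]
force: [0.6, 1.0, -0.9]
gripper_width: 0.0002
```

Emit:
jog_arm(
  series=[
    [[255, 0.0055, 0, 0, 0], [255, 0.0055, 0, 0, 0], [255, 0.0055, 0, 0, 0], [255, 0.0055, 0, 0, 0], [255, 0.0055, 0, 0, 0], [255, 0.0055, 0, 0, 0], [255, 0.0055, 0, 0, 0], [255, 0.0055, 0, 0, 0], [255, 0.0055, 0, 0, 0], [255, 0.0055, 0, 0, 0]],
  ],
)

```text
time: 11.9
tcp_pos: [0.5673, -0.1823, 0.1103]
orientation: [179.7, 0.3, 94.3]
force: [-0.2, -3.3, 4.9]
gripper_width: 0.0002
```

Emit:
jog_arm(
  series=[
    [[255, 0.0055, 0, 0, 0], [255, 0.0055, 0, 0, 0], [255, 0.0055, 0, 0, 0], [255, 0.0055, 0, 0, 0], [255, 0.0055, 0, 0, 0], [255, 0.0055, 0, 0, 0], [255, 0.0055, 0, 0, 0], [255, 0.0055, 0, 0, 0], [255, 0.0055, 0, 0, 0], [255, 0.0055, 0, 0, 0]],
  ],
)

```text
time: 12.73
tcp_pos: [0.5614, -0.1243, 0.1076]
orientation: [180.0, -0.0, 94.3]
force: [-0.3, -1.3, 0.7]
gripper_width: 0.0009
```

Emit:
jog_arm(
  series=[
    [[255, -0.011, 0, 0, 0], [255, -0.011, 0, 0, 0], [255, -0.011, 0, 0, 0], [255, -0.011, 0, 0, 0], [255, -0.011, 0, 0, 0], [255, -0.011, 0, 0, 0], [255, -0.011, 0, 0, 0], [255, -0.011, 0, 0, 0], [255, -0.011, 0, 0, 0], [255, -0.011, 0, 0, 0]],
  ],
)

```text
time: 13.57
tcp_pos: [0.5698, -0.2357, 0.1076]
orientation: [180.0, -0.0, 94.3]
force: [-0.5, -0.7, -0.2]
gripper_width: 0.0002
```

Emit:
jog_arm(
  series=[
    [[255, -0.0055, 0, 0, 0], [255, -0.0055, 0, 0, 0], [255, -0.0055, 0, 0, 0], [255, -0.0055, 0, 0, 0], [255, -0.0055, 0, 0, 0], [255, -0.0055, 0, 0, 0], [255, -0.0055, 0, 0, 0], [255, -0.0055, 0, 0, 0], [255, -0.0055, 0, 0, 0], [255, -0.0055, 0, 0, 0]],
  ],
)

```text
time: 14.4
tcp_pos: [0.5736, -0.284, 0.1105]
orientation: [-179.9, -0.5, 94.3]
force: [-11.6, 58.4, 64.2]
gripper_width: 0.0002
```

Emit:
jog_arm(
  series=[
    [[255, -0.0055, 0, 0, 0], [255, -0.0055, 0, 0, 0], [255, -0.0055, 0, 0, 0], [255, -0.0055, 0, 0, 0], [255, -0.0055, 0, 0, 0], [255, -0.0055, 0, 0, 0], [255, -0.0055, 0, 0, 0], [255, -0.0055, 0, 0, 0], [255, -0.0055, 0, 0, 0], [255, -0.0055, 0, 0, 0]],
  ],
)

```text
time: 15.23
tcp_pos: [0.5779, -0.3447, 0.1074]
orientation: [-180.0, -0.0, 94.3]
force: [-0.1, 0.8, -0.1]
gripper_width: 0.0007
```

Emit:
jog_arm(
  series=[
    [[255, 0.004, 0, -0.02, 0], [255, 0, 0, -0.025, 0], [255, 0, 0, -0.025, 0], [255, 0, 0, -0.025, 0], [255, 0.03, -0.005, -0.02, 0], [255, 0.03, -0.01, 0, 0], [255, 0.03, -0.01, 0, 0], [255, 0.03, -0.01, 0, 0], [255, 0.03, -0.01, 0, 0], [255, 0.03, -0.01, 0, 0]],
  ],
)

```text
time: 16.07
tcp_pos: [0.5087, -0.164, 0.2229]
orientation: [180.0, 0.0, 94.3]
force: [0.3, 0.6, -0.5]
gripper_width: 0.0008
```

Emit:
jog_arm(
  series=[
    [[255, 0.03, -0.008, 0, 0], [255, 0.03, -0.008, 0, 0], [255, 0.03, -0.008, 0, 0], [255, 0.03, -0.005, 0, 0], [255, 0.03, 0, 0, 0], [255, 0.03, 0, 0, 0], [255, 0.03, 0, 0, 0], [120, 0.03, 0, 0, 0], [120, 0.03, 0, 0, 0], [120, 0.03, 0, 0, 0]],
  ],
)

```text
time: 16.9
tcp_pos: [0.458, 0.1333, 0.223]
orientation: [179.9, 0.0, 94.3]
force: [1.0, 1.6, -0.4]
gripper_width: 0.0151
```

Run:
```python
from h import *
s=monitor.observe();print(s["tcp_pos"],s["gripper_width"])
im=viewer.grab_frame("top")
cv2.imwrite("pics/raw_t4.png",im[:,:,::-1])
A=cv2.resize(im[150:230,280:370,::-1],None,fx=4.4,fy=4.4,interpolation=2)
im=viewer.grab_frame("scene"); cv2.imwrite("pics/raw_s4.png",im[:,:,::-1])
B=cv2.resize(im[215:325,170:290,::-1],None,fx=3.3,fy=3.3,interpolation=2)
h=max(A.shape[0],B.shape[0]);o=np.zeros((h,A.shape[1]+B.shape[1],3),np.uint8);o[:A.shape[0],:A.shape[1]]=A;o[:B.shape[0],A.shape[1]:]=B
cv2.imwrite("pics/ts4.png",o);print(o.shape)
for n in("top","scene"):
    for q in("weight0","carton"):
        for sc,u,v in pin(n,q): print(q,n,sc,round(u,1),round(v,1),at(n,u,v,.004 if q[0]=="w" else 0)[:2])
```

```text
[0.458  0.1333 0.223 ] 0.015100858486564497
(363, 792, 3)
weight0 top 0.86 306.3 179.0 [ 0.6115 -0.1889]
weight0 top 0.77 333.9 174.8 [ 0.6249 -0.2814]
weight0 top 0.64 336.9 204.1 [ 0.5261 -0.2878]
weight0 top 0.63 313.0 203.0 [ 0.5305 -0.2089]
weight0 top 0.59 386.8 205.4 [ 0.5203 -0.4528]
carton top 0.66 319.4 191.3 [ 0.5702 -0.2319]
weight0 scene 0.93 226.8 266.2 [ 0.5307 -0.2033]
weight0 scene 0.88 171.2 332.5 [ 0.5296 -0.4452]
weight0 scene 0.76 254.7 276.7 [ 0.6167 -0.1983]
weight0 scene 0.59 211.2 287.4 [ 0.5352 -0.2864]
weight0 scene 0.57 241.3 297.8 [ 0.6214 -0.2766]
weight0 scene 0.56 231.2 213.2 [ 0.4204 -0.0041]
carton scene 0.8 233.9 281.1 [ 0.5739 -0.2361]
carton scene 0.25 330.1 251.2 [ 0.7582 -0.0029]
```

View pics/ts4.png

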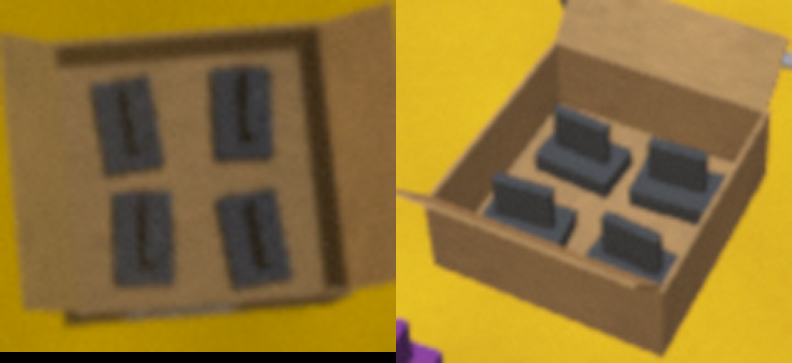

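Run:
```python
from h import *
im=cv2.imread("pics/raw_t4.png").astype(int); sub=im[160:220,295:350]
m=((sub[:,:,2]-sub[:,:,0])<12).astype(np.uint8)
m=cv2.resize(m*255,None,fx=4,fy=4,interpolation=1); m=(m>127).astype(np.uint8)
n,l,st,ce=cv2.connectedComponentsWithStats(m)
for i in range(1,n):
    if st[i,4]<1500: continue
    pts=np.argwhere(l==i)[:,::-1].astype(np.float32)
    W=np.array([at("top",295+(p[0]+.5)/4-.5,160+(p[1]+.5)/4-.5,.024)[:2] for p in pts])
    (c,s,a)=cv2.minAreaRect((W*1000).astype(np.float32))
    if s[0]<s[1]: a+=90; s=s[::-1]
    ev,V=np.linalg.eigh(np.cov(W.T)); d=V[:,1]*np.sign(V[0,1])
    print(st[i,4],np.round(c,1),"mean",W.mean(0),"size",np.round(s,1),"yaw rect",round((a+90)%180-90,1),"pca",round(np.degrees(np.arctan2(d[1],d[0])),1))
```

```text
Traceback (most recent call last):
  File "h.py", line 7, in at
    c,d=ray(n,u,v); return c+d*(z-c[2])/d[2]
        ~~~^^^^^^^
  File "h.py", line 4, in ray
    p=viewer.camera_params(n);R=np.array(p["R"]);t=np.array(p["t"])
ValueError: time passes only in moves, steps and waits
```

```bash
sed -i 's/^import cv2, numpy as np/import cv2, numpy as np, functools\ncp=functools.lru_cache(None)(viewer.camera_params)/; s/p=viewer.camera_params(n)/p=cp(n)/' h.py
cat > w.py <<'E'
from h import *
def weights(f):
    im=cv2.imread(f).astype(int); sub=im[160:220,295:350]
    m=((sub[:,:,2]-sub[:,:,0])<12).astype(np.uint8)
    m=(cv2.resize(m*255,None,fx=4,fy=4,interpolation=1)>127).astype(np.uint8)
    n,l,st,ce=cv2.connectedComponentsWithStats(m)
    for i in range(1,n):
        if st[i,4]<1500: continue
        pts=np.argwhere(l==i)[:,::-1]
        W=np.array([at("top",295+(p[0]+.5)/4-.5,160+(p[1]+.5)/4-.5,.024)[:2] for p in pts])
        (c,s,a)=cv2.minAreaRect((W*1000).astype(np.float32))
        if s[0]<s[1]: a+=90; s=s[::-1]
        ev,V=np.linalg.eigh(np.cov(W.T)); d=V[:,1]*np.sign(V[0,1])
        print(st[i,4],np.round(c,1),"mean",W.mean(0),"size",np.round(s,1),"yaw rect",round((a+90)%180-90,1),"pca",round(np.degrees(np.arctan2(d[1],d[0])),1))
E
python3 -c "
from w import *
weights('pics/raw_t4.png')"
```

```text
3614 [ 618.4 -279.6] mean [ 0.6181 -0.2794] size [67.1 38.8] yaw rect -2.0 pca -3.6
2960 [ 610.3 -193.9] mean [ 0.6097 -0.1941] size [65.7 39.4] yaw rect 9.1 pca 7.6
3136 [ 526.  -204.4] mean [ 0.5247 -0.2038] size [65.7 38.3] yaw rect -1.6 pca -1.3
3488 [ 524.6 -285.1] mean [ 0.5249 -0.2849] size [65.7 41.8] yaw rect 9.0 pca 8.5
```

```bash
cat >> h.py <<'E'
def seg(wps,pos=None,yaw=None):
    s=monitor.observe(); p=np.array(s["tcp_pos"] if pos is None else pos,float); a=s["orientation"][2] if yaw is None else yaw
    for w in wps:
        x=np.array(w[:3],float); da=((w[3]-a+180)%360-180)
        if abs(da)>.3: print(f"  turn {np.radians(-da):.4f}")
        a=w[3]; r=np.radians(a);c,sn=np.cos(r),np.sin(r);st=(x-p)/w[4]
        print(f"  {w[4]} x [{c*st[0]+sn*st[1]:.4f}, {sn*st[0]-c*st[1]:.4f}, {-st[2]:.4f}]"); p=x
Wt=dict(A=(.618,-.2795,-2.5),B=(.610,-.194,8.5),C=(.5255,-.2042,-1.5),D=(.5247,-.285,9))
def slot(y): return RM-.0475*RX+(y-.001)*RY
def fetch(k,y):
    x,yy,a=Wt[k]; s=slot(y); Y=90+a
    seg([(x,yy,.20,Y,15),(x,yy,.041,Y,8)])
    print(" lift"); seg([(x,yy,.20,Y,8),(*s,.20,83.4,20),(*s,.066,83.4,10)],(x,yy,.041),Y)
E
python3 -c "
from h import *
fetch('B',.0825)"
```

```text
turn -0.0736
  15 x [-0.0229, 0.0068, 0.0015]
  8 x [0.0000, 0.0000, 0.0199]
 lift
  8 x [0.0000, 0.0000, -0.0199]
  turn 0.2635
  20 x [0.0248, -0.0024, -0.0000]
  10 x [0.0000, 0.0000, 0.0134]
```

Emit:
jog_arm(
  series=[
    [[120, 0, 0, 0, -0.0736], [120, -0.0229, 0.0068, 0.0015, 0], [120, -0.0229, 0.0068, 0.0015, 0], [120, -0.0229, 0.0068, 0.0015, 0], [120, -0.0229, 0.0068, 0.0015, 0], [120, -0.0229, 0.0068, 0.0015, 0], [120, -0.0229, 0.0068, 0.0015, 0], [120, -0.0229, 0.0068, 0.0015, 0], [120, -0.0229, 0.0068, 0.0015, 0], [120, -0.0229, 0.0068, 0.0015, 0]],
  ],
)

```text
time: 18.03
tcp_pos: [0.5491, -0.0654, 0.2091]
orientation: [180.0, 0.0, 98.4]
force: [0.6, 0.3, 0.2]
gripper_width: 0.0501
```

Emit:
jog_arm(
  series=[
    [[120, -0.0229, 0.0068, 0.0015, 0], [120, -0.0229, 0.0068, 0.0015, 0], [120, -0.0229, 0.0068, 0.0015, 0], [120, -0.0229, 0.0068, 0.0015, 0], [120, -0.0229, 0.0068, 0.0015, 0], [120, -0.0229, 0.0068, 0.0015, 0], [120, 0, 0, 0, 0], [120, 0, 0, 0, 0], [120, 0, 0, 0.02, 0], [120, 0, 0, 0.02, 0]],
  ],
)

```text
time: 18.87
tcp_pos: [0.6094, -0.1927, 0.1607]
orientation: [179.9, 0.1, 98.5]
force: [0.2, -0.3, -1.5]
gripper_width: 0.0504
```

Emit:
jog_arm(
  series=[
    [[120, 0, 0, 0.02, 0], [120, 0, 0, 0.02, 0], [120, 0, 0, 0.02, 0], [120, 0, 0, 0.02, 0], [120, 0, 0, 0.02, 0], [120, 0, 0, 0.018, 0], [120, 0, 0, 0, 0], [255, 0, 0, 0, 0], [255, 0, 0, 0, 0], [255, 0, 0, 0, 0]],
  ],
  force=30,
)

```text
time: 19.7
tcp_pos: [0.6101, -0.1926, 0.0436]
orientation: [179.9, 0.1, 98.5]
force: [0.1, -0.2, 0.3]
gripper_width: 0.0357
```

Emit:
jog_arm(
  series=[
    [[255, 0, 0, 0, 0], [255, 0, 0, 0, 0], [255, 0, 0, 0, 0], [255, 0, 0, -0.005, 0], [255, 0, 0, -0.01, 0], [255, 0, 0, -0.02, 0], [255, 0, 0, -0.02, 0], [255, 0, 0, -0.02, 0], [255, 0, 0, -0.02, 0], [255, 0, 0, -0.02, 0]],
  ],
)

```text
time: 20.53
tcp_pos: [0.6093, -0.1923, 0.1586]
orientation: [-180.0, -0.0, 98.5]
force: [0.1, -0.1, -3.7]
gripper_width: 0.0098
```

Emit:
jog_arm(
  series=[
    [[255, 0, 0, -0.02, 0], [255, 0, 0, -0.02, 0], [255, 0, 0, 0, 0.088], [255, 0, 0, 0, 0.088], [255, 0, 0, 0, 0.0875], [255, 0.01, -0.001, 0, 0], [255, 0.02, -0.002, 0, 0], [255, 0.0248, -0.0024, 0, 0], [255, 0.0248, -0.0024, 0, 0], [255, 0.0248, -0.0024, 0, 0]],
  ],
)

```text
time: 21.37
tcp_pos: [0.611, -0.0859, 0.1973]
orientation: [-180.0, -0.0, 83.6]
force: [0.9, 0.1, -4.8]
gripper_width: 0.0102
```

Emit:
jog_arm(
  series=[
    [[255, 0.0248, -0.0024, 0, 0], [255, 0.0248, -0.0024, 0, 0], [255, 0.0248, -0.0024, 0, 0], [255, 0.0248, -0.0024, 0, 0], [255, 0.0248, -0.0024, 0, 0], [255, 0.0248, -0.0024, 0, 0], [255, 0.0248, -0.0024, 0, 0], [255, 0.0248, -0.0024, 0, 0], [255, 0.0248, -0.0024, 0, 0], [255, 0.0248, -0.0024, 0, 0]],
  ],
)

```text
time: 22.2
tcp_pos: [0.6152, 0.1634, 0.1974]
orientation: [-180.0, -0.0, 83.6]
force: [0.5, -0.6, -5.7]
gripper_width: 0.0101
```

Emit:
jog_arm(
  series=[
    [[255, 0.0248, -0.0024, 0, 0], [255, 0.0248, -0.0024, 0, 0], [255, 0.0248, -0.0024, 0, 0], [255, 0.0248, -0.0024, 0, 0], [255, 0.0248, -0.0024, 0, 0], [255, 0.012, -0.001, 0, 0], [255, 0.006, -0.0005, 0, 0], [255, 0, 0, 0, 0], [255, 0, 0, 0, 0], [255, 0, 0, 0, 0]],
  ],
)

```text
time: 23.03
tcp_pos: [0.6189, 0.3031, 0.1972]
orientation: [-180.0, 0.0, 83.4]
force: [0.1, 0.2, -4.6]
gripper_width: 0.0095
```

```bash
cat >> h.py <<'E'
def put(y,z=.0665):
    s=slot(y); print(monitor.observe()["tcp_pos"],monitor.observe()["gripper_width"]); seg([(*s,.20,83.4,1),(*s,z,83.4,10)])
E
python3 -c "
from h import *
put(.0825)
im=viewer.grab_frame('scene')
cv2.imwrite('pics/s5.png',cv2.resize(im[60:260,200:400,::-1],None,fx=3,fy=3,interpolation=2))"
```

```text
[0.6189 0.3031 0.1972] 0.009462556056244064
  1 x [0.0019, 0.0001, -0.0028]
  10 x [0.0000, 0.0000, 0.0134]
```

View pics/s5.png

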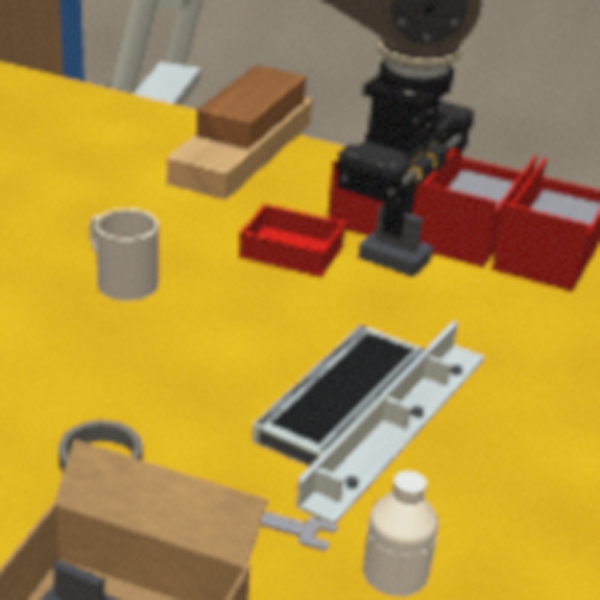

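Emit:
jog_arm(
  series=[
    [[255, 0.002, 0, 0.015, 0], [255, 0, 0, 0.02, 0], [255, 0, 0, 0.02, 0], [255, 0, 0, 0.02, 0], [255, 0, 0, 0.02, 0], [255, 0, 0, 0.015, 0], [255, 0, 0, 0.01, 0], [255, 0, 0, 0.005, 0], [255, 0, 0, 0.003, 0], [255, 0, 0, 0.001, 0]],
  ],
)

```text
time: 23.92
tcp_pos: [0.6191, 0.3054, 0.07]
orientation: [180.0, 0.0, 83.4]
force: [-8.8, -7.7, 14.5]
gripper_width: 0.0099
```

```bash
python3 -c "
from h import *
s=monitor.observe();print(s['tcp_pos'],s['force'],s['gripper_width'])
im=viewer.grab_frame('scene');cv2.imwrite('pics/s6.png',cv2.resize(im[110:230,270:370,::-1],None,fx=4,fy=4,interpolation=2))"
```

```text
[0.6191 0.3054 0.07  ] [-8.786  -7.7391 14.5292] 0.009857316617942511
```

View pics/s6.png

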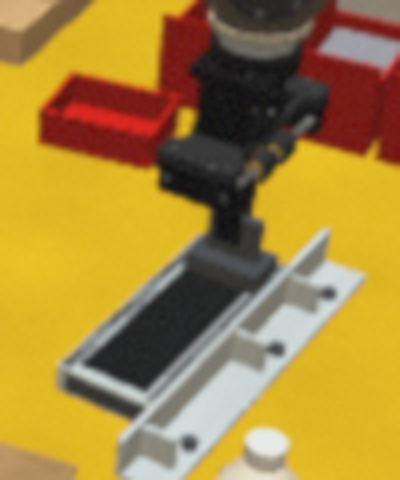

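Emit:
jog_arm(
  series=[
    [[255, 0, 0, 0, 0], [200, 0, 0, -0.001, 0], [160, 0, 0, 0, 0], [150, 0, 0, 0, 0], [150, 0, 0, 0, 0], [150, 0, 0, -0.01, 0], [150, 0, 0, -0.02, 0], [130, 0, 0, -0.03, 0], [120, 0, 0, -0.035, 0], [120, 0, 0, -0.035, 0]],
  ],
)

```text
time: 24.8
tcp_pos: [0.6188, 0.3061, 0.2011]
orientation: [-180.0, 0.0, 83.4]
force: [-0.0, -0.0, -0.2]
gripper_width: 0.0498
```

```bash
python3 -c "
from h import *
fetch('A',.0275)"
```

```text
turn -0.0710
  15 x [-0.0390, 0.0016, 0.0001]
  8 x [0.0000, 0.0000, 0.0199]
 lift
  8 x [0.0000, 0.0000, -0.0199]
  turn 0.0716
  20 x [0.0263, -0.0033, -0.0000]
  10 x [0.0000, 0.0000, 0.0134]
```

Emit:
jog_arm(
  series=[
    [[120, 0, 0, 0, -0.071], [120, -0.0293, 0.0012, 0, 0], [120, -0.0293, 0.0012, 0, 0], [120, -0.0293, 0.0012, 0, 0], [120, -0.0293, 0.0012, 0, 0], [120, -0.0293, 0.0012, 0, 0], [120, -0.0293, 0.0012, 0, 0], [120, -0.0293, 0.0012, 0, 0], [120, -0.0293, 0.0012, 0, 0], [120, -0.0293, 0.0012, 0, 0]],
  ],
)

```text
time: 25.63
tcp_pos: [0.6183, 0.0409, 0.2]
orientation: [179.9, -0.0, 87.5]
force: [0.6, -0.7, -0.3]
gripper_width: 0.0502
```

Emit:
jog_arm(
  series=[
    [[120, -0.0293, 0.0012, 0, 0], [120, -0.0293, 0.0012, 0, 0], [120, -0.0293, 0.0012, 0, 0], [120, -0.0293, 0.0012, 0, 0], [120, -0.0293, 0.0012, 0, 0], [120, -0.0293, 0.0012, 0, 0], [120, -0.0293, 0.0012, 0, 0], [120, -0.0293, 0.0012, 0, 0], [120, -0.0293, 0.0012, 0, 0], [120, -0.0293, 0.0012, 0, 0]],
  ],
)

```text
time: 26.47
tcp_pos: [0.6174, -0.2525, 0.2]
orientation: [180.0, 0.0, 87.5]
force: [-0.0, -0.2, 0.1]
gripper_width: 0.0506
```

```bash
python3 -c "
from h import *
print(monitor.observe()['tcp_pos'])
x,y,a=Wt['A'];seg([(x,y,.2,87.5,1),(x,y,.041,87.5,8)])
tread()
im=viewer.grab_frame('top')
A=cv2.resize(im[140:205,120:250,::-1],None,fx=6,fy=6,interpolation=2)
im=viewer.grab_frame('scene')
B=cv2.resize(im[130:240,270:370,::-1],(int(100*1.8),int(110*1.8)),interpolation=2)
o=np.zeros((A.shape[0]+B.shape[0],A.shape[1],3),np.uint8);o[:A.shape[0]]=A;o[A.shape[0]:,:B.shape[1]]=B
cv2.imwrite('pics/t7.png',o);print(o.shape)
r=[(q['score'],q['at'][1]*512,q['at'][0]*384,at('top',q['at'][1]*512,q['at'][0]*384,.028)) for q in finder.pinpoint('top','weight0')]
for q in r: print(q, (q[3][:2]-RM)@RX,(q[3][:2]-RM)@RY)
"
```

```text
[ 0.6174 -0.2525  0.2   ]
  1 x [-0.0270, 0.0017, -0.0000]
  8 x [0.0000, 0.0000, 0.0199]
tread 0.8 centre [0.6024 0.2227] corners in rail frame
 [[-0.1046  0.1183]
 [-0.0033  0.1211]
 [-0.0049 -0.1238]
 [-0.106  -0.1244]]
(588, 780, 3)
(0.85, 381.9008, 203.712, array([ 0.5226, -0.4298,  0.028 ])) -0.05929639716612865 -0.6594626027066768
(0.77, 156.9792, 175.7952, array([0.6215, 0.3031, 0.028 ])) -0.04491883468000002 0.07984718123573692
```

View pics/t7.png

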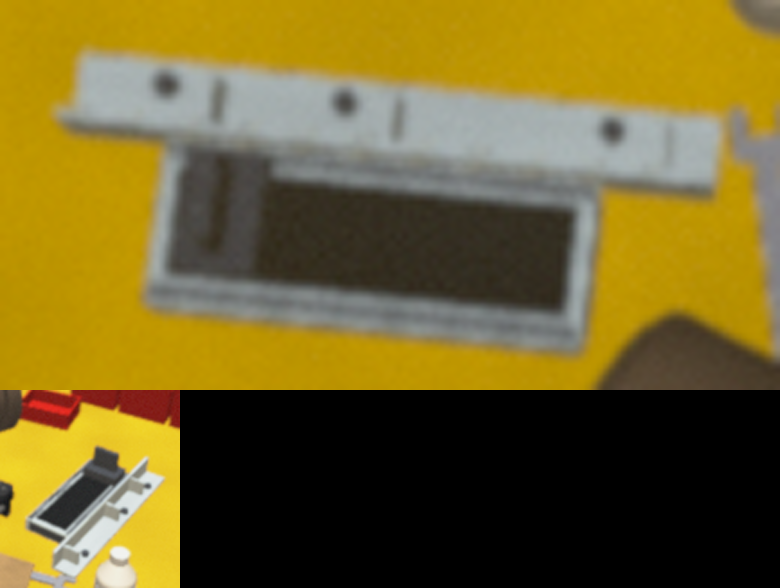

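Emit:
jog_arm(
  series=[
    [[120, -0.027, 0.0017, 0, 0], [120, 0, 0, 0.02, 0], [120, 0, 0, 0.02, 0], [120, 0, 0, 0.02, 0], [120, 0, 0, 0.02, 0], [120, 0, 0, 0.02, 0], [120, 0, 0, 0.02, 0], [120, 0, 0, 0.02, 0], [120, 0, 0, 0.018, 0], [120, 0, 0, 0, 0]],
  ],
)

```text
time: 27.55
tcp_pos: [0.6171, -0.2758, 0.0381]
orientation: [-179.8, -0.1, 87.6]
force: [0.2, -0.4, 0.1]
gripper_width: 0.0503
```

Emit:
jog_arm(
  series=[
    [[255, 0, 0, 0, 0], [255, 0, 0, 0, 0], [255, 0, 0, 0, 0], [255, 0, 0, 0, 0], [255, 0, 0, 0, 0], [255, 0, 0, 0, 0], [255, 0, 0, -0.005, 0], [255, 0, 0, -0.01, 0], [255, 0, 0, -0.02, 0], [255, 0, 0, -0.02, 0]],
  ],
)

```text
time: 28.38
tcp_pos: [0.6175, -0.2778, 0.0964]
orientation: [-179.9, -0.1, 87.5]
force: [0.4, -0.4, -4.9]
gripper_width: 0.0098
```

Emit:
jog_arm(
  series=[
    [[255, 0, 0, -0.02, 0], [255, 0, 0, -0.02, 0], [255, 0, 0, -0.02, 0], [255, 0, 0, -0.02, 0], [255, 0, 0, -0.023, 0], [255, 0, 0, 0, 0.0716], [255, 0.01, -0.0013, 0, 0], [255, 0.02, -0.0025, 0, 0], [255, 0.0263, -0.0033, 0, 0], [255, 0.0263, -0.0033, 0, 0]],
  ],
)

```text
time: 29.22
tcp_pos: [0.6163, -0.1934, 0.1983]
orientation: [-179.9, -0.1, 83.5]
force: [0.1, 0.7, -4.9]
gripper_width: 0.0097
```

Emit:
jog_arm(
  series=[
    [[255, 0.0263, -0.0033, 0, 0], [255, 0.0263, -0.0033, 0, 0], [255, 0.0263, -0.0033, 0, 0], [255, 0.0263, -0.0033, 0, 0], [255, 0.0263, -0.0033, 0, 0], [255, 0.0263, -0.0033, 0, 0], [255, 0.0263, -0.0033, 0, 0], [255, 0.0263, -0.0033, 0, 0], [255, 0.0263, -0.0033, 0, 0], [255, 0.0263, -0.0033, 0, 0]],
  ],
)

```text
time: 30.05
tcp_pos: [0.6135, 0.0721, 0.1985]
orientation: [-179.9, 0.0, 83.5]
force: [0.1, -0.1, -6.3]
gripper_width: 0.0096
```

Emit:
jog_arm(
  series=[
    [[255, 0.0263, -0.0033, 0, 0], [255, 0.0263, -0.0033, 0, 0], [255, 0.0263, -0.0033, 0, 0], [255, 0.0263, -0.0033, 0, 0], [255, 0.0263, -0.0033, 0, 0], [255, 0.015, -0.002, 0, 0], [255, 0.006, -0.001, 0, 0], [255, 0, 0, 0, 0], [255, 0, 0, 0, 0], [255, 0, 0, 0, 0]],
  ],
)

```text
time: 30.88
tcp_pos: [0.6128, 0.2229, 0.199]
orientation: [-180.0, 0.0, 83.4]
force: [-0.3, 0.0, -5.4]
gripper_width: 0.0099
```

```bash
python3 -c "
from h import *
put(.0275,.068);print(monitor.observe()['orientation'])"
```

```text
[0.6128 0.2229 0.199 ] 0.009879734770423266
  1 x [0.0273, -0.0031, -0.0010]
  10 x [0.0000, 0.0000, 0.0132]
[-179.9729    0.0222   83.3682]
```

Emit:
jog_arm(
  series=[
    [[255, 0.014, -0.0015, 0, 0], [255, 0.0133, -0.0016, 0, 0], [255, 0, 0, 0.02, 0], [255, 0, 0, 0.025, 0], [255, 0, 0, 0.03, 0], [255, 0, 0, 0.025, 0], [255, 0, 0, 0.015, 0], [255, 0, 0, 0.009, 0], [255, 0, 0, 0.004, 0], [255, 0, 0, 0.002, 0]],
  ],
)

```text
time: 31.72
tcp_pos: [0.6132, 0.2518, 0.0691]
orientation: [180.0, -0.0, 83.4]
force: [-0.3, -0.1, -4.3]
gripper_width: 0.0096
```

Emit:
jog_arm(
  series=[
    [[255, 0, 0, 0.001, 0], [255, 0, 0, 0.0005, 0], [200, 0, 0, 0, 0], [160, 0, 0, 0, 0], [150, 0, 0, 0, 0], [150, 0, 0, 0, 0], [150, 0, 0, -0.01, 0], [150, 0, 0, -0.03, 0], [130, 0, 0, -0.04, 0], [120, 0, 0, -0.04, 0]],
  ],
)

```text
time: 32.55
tcp_pos: [0.6125, 0.2513, 0.1894]
orientation: [-179.9, 0.0, 83.4]
force: [0.9, 0.3, 0.1]
gripper_width: 0.0469
```

```bash
python3 -c "
from h import *
fetch('D',-.0275)"
```

```text
turn -0.2724
  15 x [-0.0344, -0.0114, -0.0007]
  8 x [0.0000, 0.0000, 0.0199]
 lift
  8 x [0.0000, 0.0000, -0.0199]
  turn 0.2723
  20 x [0.0243, 0.0013, -0.0000]
  10 x [0.0000, 0.0000, 0.0134]
```

Emit:
jog_arm(
  series=[
    [[120, 0, 0, -0.01, -0.0908], [120, 0, 0, 0, -0.0908], [120, 0, 0, 0, -0.0908], [120, -0.0287, -0.0095, 0, 0], [120, -0.0287, -0.0095, 0, 0], [120, -0.0287, -0.0095, 0, 0], [120, -0.0287, -0.0095, 0, 0], [120, -0.0287, -0.0095, 0, 0], [120, -0.0287, -0.0095, 0, 0], [120, -0.0287, -0.0095, 0, 0]],
  ],
)

```text
time: 33.38
tcp_pos: [0.5783, 0.0413, 0.1987]
orientation: [179.9, 0.0, 99.0]
force: [0.5, 0.4, -0.3]
gripper_width: 0.0503
```

Emit:
jog_arm(
  series=[
    [[120, -0.0287, -0.0095, 0, 0], [120, -0.0287, -0.0095, 0, 0], [120, -0.0287, -0.0095, 0, 0], [120, -0.0287, -0.0095, 0, 0], [120, -0.0287, -0.0095, 0, 0], [120, -0.0287, -0.0095, 0, 0], [120, -0.0287, -0.0095, 0, 0], [120, -0.0287, -0.0095, 0, 0], [120, -0.0287, -0.0095, 0, 0], [120, -0.0287, -0.0095, 0, 0]],
  ],
)

```text
time: 34.22
tcp_pos: [0.5294, -0.2572, 0.1987]
orientation: [180.0, 0.0, 99.0]
force: [0.6, 0.3, 0.0]
gripper_width: 0.0502
```

```bash
python3 -c "
from h import *
print(monitor.observe()['tcp_pos'])
x,y,a=Wt['D'];seg([(x,y,.2,99,1),(x,y,.041,99,8)])
tread()
"
```

```text
[ 0.5294 -0.2572  0.1987]
  1 x [-0.0267, -0.0090, -0.0013]
  8 x [0.0000, 0.0000, 0.0199]
tread 0.59 centre [0.6027 0.2224] corners in rail frame
 [[-0.1065  0.1161]
 [-0.0079  0.1217]
 [-0.0022 -0.1221]
 [-0.1007 -0.1256]]
```

Emit:
jog_arm(
  series=[
    [[120, -0.0267, -0.009, 0, 0], [120, 0, 0, 0.02, 0], [120, 0, 0, 0.02, 0], [120, 0, 0, 0.02, 0], [120, 0, 0, 0.02, 0], [120, 0, 0, 0.02, 0], [120, 0, 0, 0.02, 0], [120, 0, 0, 0.02, 0], [120, 0, 0, 0.017, 0], [120, 0, 0, 0, 0]],
  ],
)

```text
time: 35.15
tcp_pos: [0.5242, -0.2821, 0.0384]
orientation: [-179.8, -0.2, 99.0]
force: [-1.2, -0.4, 0.3]
gripper_width: 0.0502
```

Emit:
jog_arm(
  series=[
    [[255, 0, 0, 0, 0], [255, 0, 0, 0, 0], [255, 0, 0, 0, 0], [255, 0, 0, 0, 0], [255, 0, 0, 0, 0], [255, 0, 0, 0, 0], [255, 0, 0, -0.005, 0], [255, 0, 0, -0.01, 0], [255, 0, 0, -0.02, 0], [255, 0, 0, -0.02, 0]],
  ],
)

```text
time: 35.98
tcp_pos: [0.5245, -0.2832, 0.0961]
orientation: [-179.9, -0.1, 99.0]
force: [0.5, 0.8, -4.0]
gripper_width: 0.0098
```

Emit:
jog_arm(
  series=[
    [[255, 0, 0, -0.02, 0], [255, 0, 0, -0.02, 0], [255, 0, 0, -0.02, 0], [255, 0, 0, -0.02, 0], [255, 0, 0, -0.023, 0], [255, 0, 0, 0, 0.0908], [255, 0, 0, 0, 0.0908], [255, 0, 0, 0, 0.0907], [255, 0.01, 0.0005, 0, 0], [255, 0.02, 0.001, 0, 0]],
  ],
)

```text
time: 36.82
tcp_pos: [0.5296, -0.2544, 0.1988]
orientation: [-180.0, 0.0, 83.4]
force: [1.2, 0.9, -4.1]
gripper_width: 0.01
```

Emit:
jog_arm(
  series=[
    [[255, 0.0255, 0.0014, 0, 0], [255, 0.0255, 0.0014, 0, 0], [255, 0.0255, 0.0014, 0, 0], [255, 0.0255, 0.0014, 0, 0], [255, 0.0255, 0.0014, 0, 0], [255, 0.0255, 0.0014, 0, 0], [255, 0.0255, 0.0014, 0, 0], [255, 0.0255, 0.0014, 0, 0], [255, 0.0255, 0.0014, 0, 0], [255, 0.0255, 0.0014, 0, 0]],
  ],
)

```text
time: 37.65
tcp_pos: [0.5727, -0.0002, 0.1989]
orientation: [-180.0, -0.0, 83.6]
force: [0.7, -0.0, -5.0]
gripper_width: 0.0099
```

Emit:
jog_arm(
  series=[
    [[255, 0.0255, 0.0014, 0, 0], [255, 0.0255, 0.0014, 0, 0], [255, 0.0255, 0.0014, 0, 0], [255, 0.0255, 0.0014, 0, 0], [255, 0.0255, 0.0014, 0, 0], [255, 0.0255, 0.0014, 0, 0], [255, 0.02, 0.001, 0, 0], [255, 0.01, 0.0005, 0, 0], [255, 0, 0, 0, 0], [255, 0, 0, 0, 0]],
  ],
)

```text
time: 38.48
tcp_pos: [0.6035, 0.1788, 0.1986]
orientation: [-180.0, 0.0, 83.6]
force: [-1.0, -1.0, -5.1]
gripper_width: 0.0099
```

```bash
python3 -c "
from h import *
put(-.0275,.066);print(monitor.observe()['orientation'])"
```

```text
[0.6035 0.1788 0.1986] 0.009916124396578354
  1 x [0.0172, 0.0011, -0.0014]
  10 x [0.0000, 0.0000, 0.0134]
[-179.961     0.019    83.5509]
```

Emit:
jog_arm(
  series=[
    [[255, 0.009, 0.0005, 0, 0], [255, 0.0082, 0.0006, 0, 0.002], [255, 0, 0, 0.02, 0], [255, 0, 0, 0.025, 0], [255, 0, 0, 0.03, 0], [255, 0, 0, 0.025, 0], [255, 0, 0, 0.015, 0], [255, 0, 0, 0.009, 0], [255, 0, 0, 0.005, 0], [255, 0, 0, 0.002, 0]],
  ],
)

```text
time: 39.32
tcp_pos: [0.6074, 0.1954, 0.0681]
orientation: [180.0, -0.0, 83.3]
force: [-7.8, -2.1, 12.2]
gripper_width: 0.0099
```

Emit:
jog_arm(
  series=[
    [[255, 0, 0, 0.001, 0], [255, 0, 0, 0.0005, 0], [200, 0, 0, 0, 0], [160, 0, 0, 0, 0], [150, 0, 0, 0, 0], [150, 0, 0, 0, 0], [150, 0, 0, -0.01, 0], [150, 0, 0, -0.03, 0], [130, 0, 0, -0.04, 0], [120, 0, 0, -0.04, 0]],
  ],
)

```text
time: 40.15
tcp_pos: [0.6067, 0.1954, 0.1878]
orientation: [-179.9, 0.0, 83.3]
force: [-0.2, -0.2, 0.6]
gripper_width: 0.047
```

```bash
python3 -c "
from h import *
fetch('C',-.0825)"
```

```text
turn -0.0910
  15 x [-0.0268, -0.0047, -0.0008]
  8 x [0.0000, 0.0000, 0.0199]
 lift
  8 x [0.0000, 0.0000, -0.0199]
  turn 0.0890
  20 x [0.0176, 0.0017, -0.0000]
  10 x [0.0000, 0.0000, 0.0134]
```

Emit:
jog_arm(
  series=[
    [[120, 0, 0, -0.012, -0.091], [120, -0.0268, -0.0047, 0, 0], [120, -0.0268, -0.0047, 0, 0], [120, -0.0268, -0.0047, 0, 0], [120, -0.0268, -0.0047, 0, 0], [120, -0.0268, -0.0047, 0, 0], [120, -0.0268, -0.0047, 0, 0], [120, -0.0268, -0.0047, 0, 0], [120, -0.0268, -0.0047, 0, 0], [120, -0.0268, -0.0047, 0, 0]],
  ],
)

```text
time: 40.98
tcp_pos: [0.5582, -0.0458, 0.1991]
orientation: [179.9, 0.0, 88.5]
force: [0.6, 0.6, 0.5]
gripper_width: 0.0503
```

Emit:
jog_arm(
  series=[
    [[120, -0.0268, -0.0047, 0, 0], [120, -0.0268, -0.0047, 0, 0], [120, -0.0268, -0.0047, 0, 0], [120, -0.0268, -0.0047, 0, 0], [120, -0.0268, -0.0047, 0, 0], [120, -0.0268, -0.0047, 0, 0], [120, 0, 0, 0, 0], [120, 0, 0, 0.02, 0], [120, 0, 0, 0.02, 0], [120, 0, 0, 0.02, 0]],
  ],
)

```text
time: 41.82
tcp_pos: [0.5264, -0.2044, 0.1384]
orientation: [179.9, 0.0, 88.5]
force: [-0.7, -0.7, -1.1]
gripper_width: 0.0505
```

```bash
python3 -c "
from h import *
print(monitor.observe()['tcp_pos'])
x,y,a=Wt['C'];seg([(x,y,.042,88.5,1)])
im=viewer.grab_frame('top');cv2.imwrite('pics/t8.png',cv2.resize(im[140:205,120:250,::-1],None,fx=6,fy=6,interpolation=2))
"
```

```text
[ 0.5264 -0.2044  0.1384]
  1 x [0.0002, -0.0009, 0.0964]
```

View pics/t8.png

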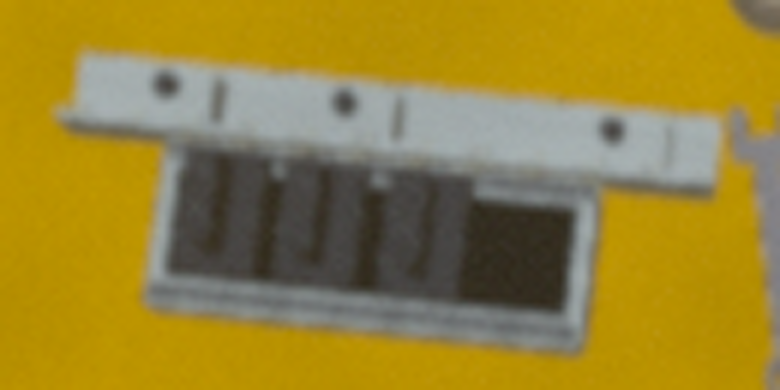

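Emit:
jog_arm(
  series=[
    [[120, 0, 0, 0.02, 0], [120, 0, 0, 0.02, 0], [120, 0, 0, 0.02, 0], [120, 0, 0, 0.02, 0], [120, 0, 0, 0.016, 0], [120, 0, 0, 0, 0], [255, 0, 0, 0, 0], [255, 0, 0, 0, 0], [255, 0, 0, 0, 0], [255, 0, 0, 0, 0]],
  ],
)

```text
time: 42.7
tcp_pos: [0.5266, -0.2047, 0.0433]
orientation: [179.9, 0.0, 88.5]
force: [-0.5, 0.7, 0.5]
gripper_width: 0.0289
```

Emit:
jog_arm(
  series=[
    [[255, 0, 0, 0, 0], [255, 0, 0, 0, 0], [255, 0, 0, -0.005, 0], [255, 0, 0, -0.015, 0], [255, 0, 0, -0.02, 0], [255, 0, 0, -0.02, 0], [255, 0, 0, -0.02, 0], [255, 0, 0, -0.025, 0], [255, 0, 0, -0.03, 0], [255, 0, 0, -0.023, 0]],
  ],
)

```text
time: 43.53
tcp_pos: [0.5259, -0.2046, 0.2022]
orientation: [180.0, 0.0, 88.5]
force: [0.6, -1.0, -2.6]
gripper_width: 0.0099
```

Emit:
jog_arm(
  series=[
    [[255, 0, 0, 0, 0.089], [255, 0.01, 0.001, 0, 0], [255, 0.02, 0.002, 0, 0], [255, 0.0248, 0.0024, 0, 0], [255, 0.0248, 0.0024, 0, 0], [255, 0.0248, 0.0024, 0, 0], [255, 0.0248, 0.0024, 0, 0], [255, 0.0248, 0.0024, 0, 0], [255, 0.0248, 0.0024, 0, 0], [255, 0.0248, 0.0024, 0, 0]],
  ],
)

```text
time: 44.37
tcp_pos: [0.5686, -0.0026, 0.1991]
orientation: [-179.9, -0.0, 83.6]
force: [-0.7, -0.0, -3.3]
gripper_width: 0.0097
```

Emit:
jog_arm(
  series=[
    [[255, 0.0248, 0.0024, 0, 0], [255, 0.0248, 0.0024, 0, 0], [255, 0.0248, 0.0024, 0, 0], [255, 0.0248, 0.0024, 0, 0], [255, 0.02, 0.002, 0, 0], [255, 0.01, 0.001, 0, 0], [255, 0, 0, 0, 0], [255, 0, 0, 0, 0], [255, 0, 0, 0, 0], [255, 0, 0, 0, 0]],
  ],
)

```text
time: 45.2
tcp_pos: [0.5963, 0.1213, 0.2]
orientation: [-180.0, 0.0, 83.4]
force: [0.3, -0.5, -2.8]
gripper_width: 0.0095
```

```bash
python3 -c "
from h import *
put(-.0825,.066);print(monitor.observe()['orientation'])"
```

```text
[0.5963 0.1213 0.2   ] 0.009520961043140562
  1 x [0.0201, 0.0016, 0.0000]
  10 x [0.0000, 0.0000, 0.0134]
[-179.974     0.0111   83.3625]
```

Emit:
jog_arm(
  series=[
    [[255, 0.01, 0.0008, 0, 0], [255, 0.01, 0.0008, 0, 0], [255, 0, 0, 0.02, 0], [255, 0, 0, 0.025, 0], [255, 0, 0, 0.03, 0], [255, 0, 0, 0.025, 0], [255, 0, 0, 0.015, 0], [255, 0, 0, 0.009, 0], [255, 0, 0, 0.005, 0], [255, 0, 0, 0.003, 0]],
  ],
)

```text
time: 46.03
tcp_pos: [0.6006, 0.1424, 0.0683]
orientation: [-180.0, -0.0, 83.4]
force: [-12.5, 0.6, 27.6]
gripper_width: 0.0097
```

Emit:
jog_arm(
  series=[
    [[255, 0, 0, 0.001, 0], [255, 0, 0, 0.0005, 0], [200, 0, 0, 0, 0], [160, 0, 0, 0, 0], [150, 0, 0, 0, 0], [150, 0, 0, 0, 0], [150, 0, 0, -0.01, 0], [150, 0, 0, -0.03, 0], [255, 0, 0, -0.04, 0], [255, 0, 0, -0.04, 0]],
  ],
)

```text
time: 46.87
tcp_pos: [0.6, 0.1419, 0.1883]
orientation: [-179.9, 0.0, 83.4]
force: [1.5, 0.2, 1.1]
gripper_width: 0.0307
```

Run:
```python
from h import *
C=np.array([.571,-.2345]);y=np.radians(4.3)
ex=np.array([np.cos(y),np.sin(y)]);ey=np.array([-np.sin(y),np.cos(y)])
f=lambda a,b:tuple(np.round(C+a*ex+b*ey,4))
Y=94.3
# left flap: come down outside, sweep in, press down
seg([(*f(0,.20),.19,Y,10),(*f(0,.20),.105,Y,5),(*f(0,.055),.105,Y,15),(*f(0,.055),.16,Y,3),(*f(0,0.06),.16,Y,2)])
```

```text
turn -0.1903
  10 x [-0.0173, -0.0057, -0.0002]
  5 x [0.0000, 0.0000, 0.0170]
  15 x [-0.0097, 0.0000, -0.0000]
  3 x [0.0000, 0.0000, -0.0183]
  2 x [0.0025, -0.0000, -0.0000]
```

Emit:
jog_arm(
  series=[
    [[255, 0, 0, 0, -0.0952], [255, 0, 0, 0, -0.0951], [255, -0.0217, -0.0071, 0, 0], [255, -0.0217, -0.0071, 0, 0], [255, -0.0217, -0.0071, 0, 0], [255, -0.0217, -0.0071, 0, 0], [255, -0.0217, -0.0071, 0, 0], [255, -0.0217, -0.0071, 0, 0], [255, -0.0217, -0.0071, 0, 0], [255, -0.0217, -0.0071, 0, 0]],
  ],
)

```text
time: 47.7
tcp_pos: [0.5566, -0.0364, 0.1875]
orientation: [180.0, 0.0, 94.3]
force: [0.4, 1.0, -0.8]
gripper_width: 0.0005
```

Run:
```python
from h import *
print(monitor.observe()["tcp_pos"])
im=viewer.grab_frame('top');A=cv2.resize(im[140:205,120:250,::-1],None,fx=6,fy=6,interpolation=2)
im=viewer.grab_frame('scene')
B=cv2.resize(im[150:240,250:370,::-1],(240,180),interpolation=2)
o=np.zeros((A.shape[0]+B.shape[0],A.shape[1],3),np.uint8);o[:A.shape[0]]=A;o[A.shape[0]:,:B.shape[1]]=B
cv2.imwrite('pics/t9.png',o)
```

```text
[ 0.5566 -0.0364  0.1875]
```

View pics/t9.png

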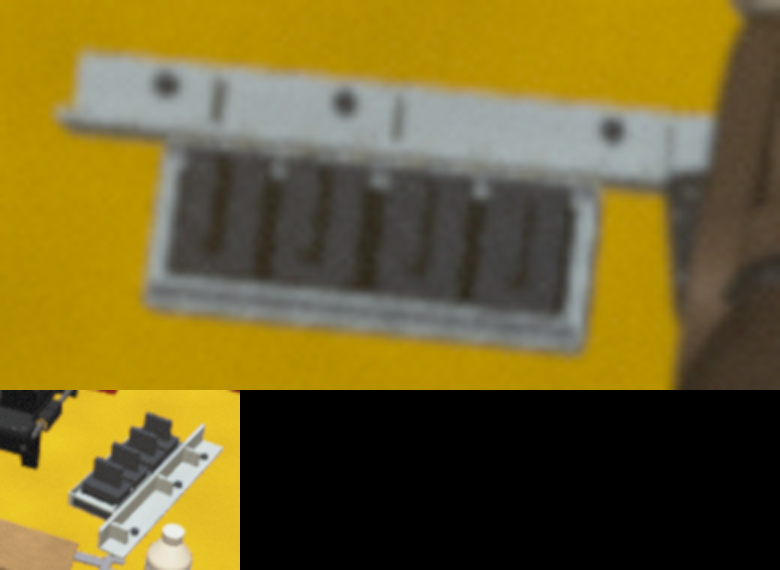

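Emit:
jog_arm(
  series=[
    [[255, 0, 0, 0.0205, 0], [255, 0, 0, 0.0205, 0], [255, 0, 0, 0.0205, 0], [255, 0, 0, 0.0205, 0], [255, -0.01, 0, 0, 0], [255, -0.01, 0, 0, 0], [255, -0.01, 0, 0, 0], [255, -0.01, 0, 0, 0], [255, -0.01, 0, 0, 0], [255, -0.01, 0, 0, 0]],
  ],
)

```text
time: 48.63
tcp_pos: [0.562, -0.0935, 0.1078]
orientation: [179.8, -0.3, 94.1]
force: [0.7, 6.8, 8.5]
gripper_width: 0.0003
```

Emit:
jog_arm(
  series=[
    [[255, -0.01, 0, 0, 0], [255, -0.01, 0, 0, 0], [255, -0.01, 0, 0, 0], [255, -0.01, 0, 0, 0], [255, -0.01, 0, 0, 0], [255, -0.01, 0, 0, 0], [255, -0.01, 0, 0, 0], [255, -0.01, 0, 0, 0], [255, -0.005, 0, 0, 0], [255, 0, 0, 0, 0]],
  ],
)

```text
time: 49.47
tcp_pos: [0.5678, -0.1813, 0.1045]
orientation: [180.0, 0.0, 94.2]
force: [0.3, -1.2, -0.9]
gripper_width: 0.0007
```

Emit:
jog_arm(
  series=[
    [[255, 0, 0, 0.003, 0], [255, 0, 0, 0.003, 0], [255, 0, 0, 0.003, 0], [255, 0, 0, 0.003, 0], [255, 0, 0, 0.002, 0], [255, 0, 0, 0.002, 0], [255, 0, 0, 0.001, 0], [255, 0, 0, 0.001, 0], [255, 0, 0, 0, 0], [255, 0, 0, 0, 0]],
  ],
)

```text
time: 50.3
tcp_pos: [0.5677, -0.1799, 0.0866]
orientation: [-180.0, -0.0, 94.3]
force: [0.4, 0.5, 0.2]
gripper_width: 0.0006
```

Emit:
jog_arm(
  series=[
    [[255, 0, 0, 0.0005, 0], [255, 0, 0, 0.0005, 0], [255, 0, 0, 0.0005, 0], [255, 0, 0, 0.0005, 0], [255, 0, 0, 0, 0], [255, 0, 0, 0, 0], [255, 0, 0, 0, 0], [255, 0, 0, 0, 0], [255, 0, 0, 0, 0], [255, 0, 0, 0, 0]],
  ],
)

```text
time: 51.13
tcp_pos: [0.5678, -0.18, 0.0861]
orientation: [179.9, 0.0, 94.3]
force: [-4.7, 1.1, 14.9]
gripper_width: 0.0006
```

Emit:
jog_arm(
  series=[
    [[255, 0, 0, -0.01, 0], [255, 0, 0, -0.03, 0], [255, 0, 0, -0.03, 0], [255, 0, 0, -0.03, 0], [255, -0.02, 0, 0, 0], [255, -0.025, 0, 0, 0], [255, -0.03, 0, 0, 0], [255, -0.03, 0, 0, 0], [255, -0.03, 0, 0, 0], [255, -0.03, 0, 0, 0]],
  ],
)

```text
time: 51.97
tcp_pos: [0.58, -0.3459, 0.185]
orientation: [180.0, 0.0, 94.3]
force: [-0.0, 0.8, 0.3]
gripper_width: 0.0003
```

Emit:
jog_arm(
  series=[
    [[255, -0.03, 0, 0, 0], [255, -0.03, 0, 0, 0], [255, -0.03, 0, 0, 0], [255, 0, 0, 0, 0], [255, 0, 0, 0.02, 0], [255, 0, 0, 0.02, 0], [255, 0, 0, 0.02, 0], [255, 0, 0, 0.02, 0], [255, 0, 0, 0, 0], [255, 0, 0, 0, 0]],
  ],
)

```text
time: 52.8
tcp_pos: [0.5867, -0.4338, 0.1043]
orientation: [-179.9, -0.1, 94.3]
force: [0.1, -0.0, 0.8]
gripper_width: 0.0005
```

Emit:
jog_arm(
  series=[
    [[255, 0.01, 0, 0, 0], [255, 0.01, 0, 0, 0], [255, 0.01, 0, 0, 0], [255, 0.01, 0, 0, 0], [255, 0.01, 0, 0, 0], [255, 0.01, 0, 0, 0], [255, 0.01, 0, 0, 0], [255, 0.01, 0, 0, 0], [255, 0.01, 0, 0, 0], [255, 0.01, 0, 0, 0]],
  ],
)

```text
time: 53.63
tcp_pos: [0.5792, -0.3331, 0.1044]
orientation: [-180.0, -0.0, 94.3]
force: [0.0, -2.7, -0.8]
gripper_width: 0.0006
```

Emit:
jog_arm(
  series=[
    [[255, 0.01, 0, 0, 0], [255, 0.01, 0, 0, 0], [255, 0.01, 0, 0, 0], [255, 0.01, 0, 0, 0], [255, 0.005, 0, 0, 0], [255, 0, 0, 0, 0], [255, 0, 0, 0.003, 0], [255, 0, 0, 0.003, 0], [255, 0, 0, 0.003, 0], [255, 0, 0, 0.003, 0]],
  ],
)

```text
time: 54.47
tcp_pos: [0.5758, -0.29, 0.092]
orientation: [-180.0, -0.0, 94.3]
force: [-0.3, 0.1, -0.1]
gripper_width: 0.0003
```

Emit:
jog_arm(
  series=[
    [[255, 0, 0, 0.002, 0], [255, 0, 0, 0.002, 0], [255, 0, 0, 0.001, 0], [255, 0, 0, 0.001, 0], [255, 0, 0, 0.0005, 0], [255, 0, 0, 0.0005, 0], [255, 0, 0, 0.0005, 0], [255, 0, 0, 0, 0], [255, 0, 0, 0, 0], [255, 0, 0, 0, 0]],
  ],
)

```text
time: 55.3
tcp_pos: [0.576, -0.2897, 0.0862]
orientation: [180.0, 0.0, 94.3]
force: [-3.8, 0.6, 9.7]
gripper_width: 0.0004
```

Right flap pressed to its stop too. Retreat up and back towards the robot's left, then check.

Emit:
jog_arm(
  series=[
    [[255, 0, 0, -0.01, 0], [255, 0, 0, -0.03, 0], [255, 0, 0, -0.035, 0], [255, 0, 0, -0.035, 0], [255, 0, 0, -0.03, 0], [255, 0.03, -0.012, 0, 0], [255, 0.03, -0.012, 0, 0], [255, 0.03, -0.012, 0, 0], [255, 0.03, -0.012, 0, 0], [255, 0.03, -0.012, 0, 0]],
  ],
)

```text
time: 56.13
tcp_pos: [0.504, -0.1434, 0.2257]
orientation: [180.0, 0.0, 94.3]
force: [0.4, -0.0, 0.5]
gripper_width: 0.0006
```

Emit:
jog_arm(
  series=[
    [[255, 0.03, -0.012, 0, 0], [255, 0.03, -0.012, 0, 0], [255, 0.03, -0.012, 0, 0], [255, 0.03, -0.005, 0, 0], [255, 0.03, 0, 0, 0], [255, 0.02, 0, 0, 0], [255, 0.01, 0, 0, 0], [255, 0, 0, 0, 0], [255, 0, 0, 0, 0], [255, 0, 0, 0, 0]],
  ],
)

```text
time: 56.97
tcp_pos: [0.4508, 0.031, 0.2252]
orientation: [180.0, 0.0, 94.3]
force: [-0.3, -0.2, 0.3]
gripper_width: 0.0006
```

Run:
```python
from h import *
print(monitor.observe()["tcp_pos"])
im=viewer.grab_frame('top');A=cv2.resize(im[125:240,120:400,::-1],None,fx=2.8,fy=2.8,interpolation=2)
im=viewer.grab_frame('scene')
B=cv2.resize(im[140:330,170:370,::-1],None,fx=1.4,fy=1.4,interpolation=2)
o=np.zeros((A.shape[0]+B.shape[0],A.shape[1],3),np.uint8);o[:A.shape[0]]=A;o[A.shape[0]:,:B.shape[1]]=B
print(o.shape);cv2.imwrite('pics/t10.png',o)
```

```text
[0.4508 0.031  0.2252]
(588, 784, 3)
```

View pics/t10.png

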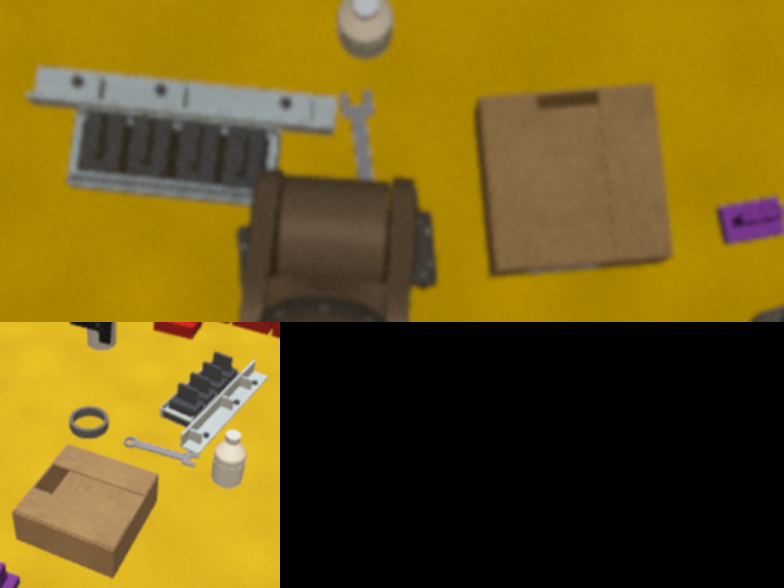

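```bash
python3 -c "
from h import *
print(bot.hand_in())"
```

```text
the job is handed in; nothing more can be done
None
```

The job is done and handed in at about 57 s of the 210 s allowed.

1. **Tread:** I pushed it against the rail with both open fingers until the force rose to about 20 N, then backed off.
2. **Flaps open:** I swung both open well past upright.
3. **Weights:** I took all four dark weights out of the carton and stood them across the black strip. I left the purple look-alike beside the carton alone.
4. **Flaps shut:** I folded both down until they met their stops, at about 15 N (left) and 10 N (right).

**Last checks:** The last pictures from both cameras show all four weights upright on the strip and both flaps level. The tread is parallel to the rail with no visible gap, and its edge is at the same pixels as just before the flaps were shut. The tread, wrench and glue show no sign of having been disturbed. I did not check the mug, tape, rivets, spray or driver up close at the end.

**What disagreed or stood out:**
- The corner readings from the tread's mask showed a slight tilt of a few mm once weights covered part of it. The pictures did not show this, so I took it as an effect of the covered edge.
- The scene camera's readings for the two tread edge points were 9 mm either side of the rail face, while the top camera's were within 1 mm of it. I went by the top camera and the force.
- While the right flap was opening, the wrist force briefly reached about 87 N, below the 120 N limit.

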